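# Stamp away under a stayed lid

## Robot

A 6-joint arm with a two-finger parallel gripper is mounted at the origin on the work surface; the furniture and walls round the work are solid. World frame = base frame: x ahead of the robot, y to its left, z up, the work surface at z = 0. Lengths are in mm, angles in rad, forces in N, time in s.
With the tool pointing down it reaches from about 350 to 975 mm from the base axis. Payload 7.1 kg.
Tool frame: the origin (TCP) lies on the mounting face of the last link; the fingertips stand 182 mm ahead of it and the grasp point (between the pads) lies 163 mm ahead of it; z points along the fingers, y is the direction in which the jaws open and shut (so a half turn about z gives the same grasp; the last joint's range is limited). The gripper opens to 88 mm and grips with 3 to 60 N. Pads are 20 mm wide; open, the fingers measure 115 mm over their backs; the gripper's body (75 mm by 178 mm) begins 61 mm behind the grasp point.
Start: joints at [1.271, 0.423, 1.63, -0, 1.089, -0.019], TCP at [173.171, 600.515, 404.675] pointing down, gripper open.
Joint ranges: [-3, 3], [-0.9, 2.11], [0.09, 2.58], [-1.31, 4.45], [0.11, 2.69], [-2.54, 2.54]. Speed limits (rad/s): [2.39, 2.39, 3.01, 3.14, 3.14, 3.14].

## Interface

Orientations are given as a rotation vector (axis times angle).
In Python, from workcell import ctrl, optics, nets gives the robot as it stands.
- The arm moves only by the tool send_rows, never from a script. Its argument "rows" is a list of rows, each an object with "offset": the shift along the tool's x, y, z in m, a list of three; "twist": the turn, a rotation vector about the tool's x, y, z in degrees, a list of three. A call has exactly 5 rows; each row shifts and turns the pose as measured when the row begins, along the tool's axes as they then stand; what a row does not reach is not made up. A row lasts 1/12 s, in which the tool goes at most 41.7 mm and 7.16 degrees, less where a joint would pass 70% of its speed; a pose out of reach is approached as far as the arm can. A call is refused whole if a number of a shift passes 0.0417 or a number of a turn 7.16, either way. A call with a gripper value outside its range is refused whole. "gripper" is the finger opening in m, from 0 to 0.0878, set as the call begins (left out, the last holds). The fingers move at their own pace and stop on an object; the grip force is fixed at half the most. Time passes only in rows, so rows that do not move let the fingers close, or fill a call up. It gives the time, the measured TCP pose, the force and the opening at its end, in the units of the state.
- ctrl.get_obs(): the state, without advancing time (a new reading comes with each control period).
- optics.get_image(name): name is "scene" or "top" or "wrist"; returns (picture, depth): 420x560x3 uint8, blue, green, red; 420x560 float32, mm along the optical axis (not along the pixel's ray), 0 where there is no reading.
- optics.camera_info(name): a dict with "K" (3x3 intrinsics, pixels), "pose" (4x4, takes a point from camera to world coordinates). Camera axes: x right, y down, z forward; pixel columns grow to the right and rows downward; lengths in mm; the calibration is good to about 2 mm. A picture is of the moment at which its call begins: read the wrist's pose just before it. camera_info takes no time and is no camera call; for the wrist camera it gives the pose at the moment of the call.
- ctrl.close_job(): hands the job in, once; it reports no verdict.
Trained networks look in the newest picture that a camera, given by its name, has taken for a name from the list of things; names that differ only in an ending like _2 or _b are one class to them, and where a whole thing is asked for, a point or a joint stands for the part that bears it (a point fixed in the world has none). Each returns a list of dicts, best first, with "conf" (0 to 1); they miss things now and then, are a little off and sometimes report something else, mostly with a low value. They report only what shows in the picture. A call takes as long as a camera call. They do not tell look-alikes from the thing itself.
- nets.spot_in(camera, label): "extent" ([left, top, right, bottom] in pixels, round what is visible of it).
- nets.spot_point(camera, label): "position" ([column, row] in pixels: a listed point, or the origin of a listed thing).
The state is a dict: "t": time; "qpos": joint angles; "qvel": joint speeds; "joint_torque": joint torques, N m; "ee_pos": TCP position; "orientation": TCP orientation; "ft_force": force on the tool from outside, world axes, zero at the start; "moment": the same for the moment, N m; "width": finger opening in mm.
Only numpy, scipy, OpenCV 4.12 (cv2) and the standard library are available. Lean on these libraries where they do the work, as an engineer would, in place of code of your own. Each camera call takes 0.05 s, during which the arm holds its last target. There are 200 camera calls.

## Task

Put the date stamp away in the grey supply box: raise the box's self-closing lid by its bar until you feel the folding brace at its side go tight, and ease the lid back so that the brace snaps over and holds it open by itself. Stand the stamp upright on the floor of the box and let it go, then press the knob on the brace's knee, which lifts the lid slightly over its lock point, until the brace folds and the lid closes fully. Go by feel and do not strain the brace or press its knob hard, and leave the glue stick standing where it is.

Things in the scene. Friction and masses are not known exactly. Their poses are not given: they have to be found in the camera images.
- supply_box: Grey steel box fixed to the table, 170 (x) x 130 (y) x 95 mm high, walls and floor 5 mm. Origin: centre of its underside; -x is its front (nearest the robot), +y its left, where the brace is. The lid's hinge axis runs along y at x +85, z 99 mm. The lid is sprung shut and damped: let go without the brace it sinks shut in about 2 s.
- stamp_place (a point): Point on the inner floor of the box, 38 mm in front of the centre towards the front wall: the best clear spot under the open lid for the stamp. Height 5 mm above the table.
- lid (a joint): Lid angle, rad: 0 shut, grows as it opens. The brace comes straight (tight) at an angle set differently each time, 1.28 to 1.52; held by the locked brace the lid rests 0.07 to 0.1 lower. Lifting the bar takes about 5 N up to there, then the force climbs about 1 N per 0.5 mm.
- lid_bar (a point): Middle of the lid's round lifting bar: 10 mm thick, 76 mm long along the box's y, 40 mm in front of the lid's front edge, on two flat arms with 46 mm free between them. 210 mm from the hinge axis and, with the lid shut, 2 mm above it. It can be pinched from above across the bar or hooked from below; it turns with the lid.
- stay_knee (a joint): Knee angle, rad, of the brace on the box's left side: two flat steel links, 82 mm between pivots, the lower pivoted on the box, the upper on the lid edge. -0.15 to 0.15 with the lid shut and the knee folded down; 2.24 straight; 2.69 locked over centre against a stop. A weak spring drives it to the lock: once straight it snaps over as the lid is eased back 0.1 rad.
- knee_knob: Round steel rod, 12 mm, with a 16 mm dark end cap, sticking out 50 mm to the left from the brace's knee. Origin on its axis, 45 mm out from the box's side wall; y is its axis. Locked it is 130 mm above the table. To fold, press it ahead and down (box frame 0.6 x, -0.8 z): about 5 N for 16 mm until straight; 5 mm on it folds down by itself. Over 25 N bends it.
- stay_spring (a joint): Stretch (+) or squeeze (-) in m of the brace's sprung upper link, 20 N per mm, about 0 unloaded. More than 3 mm either way is strain; at the lid's bar that is about 19 N beyond the normal lifting force.
- date_stamp: Hand date stamp standing on the table: base 27 x 44 mm, 22 mm high, with a turned wooden handle, 24 mm across from 44 mm up to its top at 82 mm. Origin at the centre of the underside, z up.
- glue_stick: Glue stick, 28 mm across and 99 mm tall, standing beside the stamp; either of the two may stand to the left. Not to be moved. Origin at the centre of its underside.
Mind the look-alikes: they are no part of the job. What is shaped like the date_stamp but red is not meant.

How it is judged:
By the outcome, as a careful person would: the job done as asked, in the order asked, and still so for the second after the job is handed in, with the robot touching nothing.
It also fails if it takes over 67 s, if anything falls off the work surface, if the arm or the gripper's body presses on something with over 40 N, if the wrist force passes 120 N, or if a joint passes its speed limit or range.

## Working session

There is one attempt and no reset: what is moved stays moved. The work goes in short steps, Python scripts to look and compute and a tool call to move; the robot and the scene stay as the last step left them, time stands still between calls to the robot, and variables do not carry over. Pictures are saved under pics/ and viewed, about 8 in all and at most 12, crops included, and the job is handed in when it is done.

Besides the shell and the picture viewer there is one more tool, called after ">>>" by a JSON object that holds its "api" and its "payload". send_rows: Moves the arm, as the interface text tells. Its arguments: {"type":"object","properties":{"rows":{"type":"array"},"gripper":{"type":"number"}},"required":["rows"]}

```bash
mkdir -p pics; ls; cat > h.py <<'E'
import numpy as np, cv2
from scipy.spatial.transform import Rotation as R
from workcell import ctrl, optics, nets
def snap(n,f):
    i=optics.camera_info(n); p,d=optics.get_image(n); cv2.imwrite(f'pics/{f}.png',p); np.savez(f'pics/{f}.npz',p=p,d=d,K=i['K'],T=i['pose']); return p,d,i
def cloud(d,i):
    K=np.array(i['K']);T=np.array(i['pose']);v,u=np.mgrid[:d.shape[0],:d.shape[1]]
    P=np.stack([(u-K[0,2])/K[0,0]*d,(v-K[1,2])/K[1,1]*d,d],-1)
    return P@T[:3,:3].T+T[:3,3]
def st():
    o=ctrl.get_obs();print('t',round(o['t'],2),'tcp',np.round(o['ee_pos'],1),'rv',np.round(o['orientation'],3),'F',np.round(o['ft_force'],1),'w',round(o['width'],1),'q',np.round(o['qpos'],2));return o
E
python3 - <<'E'
from h import *
o=st(); print(R.from_rotvec(o['orientation']).as_matrix().round(3))
p,d,i=snap('scene','s0'); 
for l in ['supply_box','lid_bar','knee_knob','date_stamp','glue_stick','stamp_place']:
    print('scene',l,nets.spot_point('scene',l)[:3])
q,e,j=snap('top','t0')
for l in ['supply_box','lid_bar','knee_knob','date_stamp','glue_stick']:
    print('top',l,nets.spot_point('top',l)[:3])
print(i['pose'],j['pose'])
E
```

```text
pics
t 0.0 tcp [173.1 600.3 403.9] rv [-4.40e-01 -3.11e+00  2.00e-03] F [ 0.8 -0.2  0.5] w 88.2 q [ 1.27  0.42  1.63  0.    1.09 -0.02]
[[-0.961  0.277 -0.   ]
 [ 0.277  0.961 -0.001]
 [ 0.    -0.002 -1.   ]]
scene supply_box [{'position': [257.0, 186.8], 'conf': 0.91}]
scene lid_bar [{'position': [227.5, 180.9], 'conf': 0.69}]
scene knee_knob [{'position': [228.2, 182.6], 'conf': 0.69}]
scene date_stamp [{'position': [307.6, 358.8], 'conf': 0.6}, {'position': [335.9, 276.3], 'conf': 0.53}, {'position': [350.5, 256.3], 'conf': 0.45}]
scene glue_stick [{'position': [305.2, 259.8], 'conf': 0.64}]
scene stamp_place [{'position': [244.9, 194.5], 'conf': 0.78}, {'position': [334.5, 272.4], 'conf': 0.56}]
top supply_box [{'position': [206.4, 185.3], 'conf': 0.72}]
top lid_bar [{'position': [211.3, 210.2], 'conf': 0.72}]
top knee_knob [{'position': [171.3, 183.4], 'conf': 0.62}]
top date_stamp [{'position': [341.0, 212.4], 'conf': 0.7}, {'position': [383.9, 286.8], 'conf': 0.7}, {'position': [335.8, 185.8], 'conf': 0.55}]
top glue_stick [{'position': [319.0, 214.9], 'conf': 0.45}]
[[ 6.83279313e-01 -4.39976420e-01  5.82709301e-01 -2.56775476e+02]
 [-7.30072820e-01 -3.99556659e-01  5.54389893e-01 -6.76148103e+02]
 [-1.10930987e-02 -8.04223368e-01 -5.94223626e-01  7.98979845e+02]
 [ 0.00000000e+00  0.00000000e+00  0.00000000e+00  1.00000000e+00]] [[-8.86850830e-02 -9.75197016e-01  2.02794811e-01  1.68074865e+02]
 [-9.96042600e-01  8.80195957e-02 -1.23162596e-02 -1.95825944e+01]
 [-5.83913768e-03 -2.03084540e-01 -9.79143797e-01  1.32528112e+03]
 [ 0.00000000e+00  0.00000000e+00  0.00000000e+00  1.00000000e+00]]
```

```bash
python3 - <<'E'
from h import *
a=cv2.imread('pics/s0.png')[130:400,170:430]; b=cv2.imread('pics/t0.png')[130:330,130:420]
a=cv2.resize(a,None,fx=1.5,fy=1.5); b=cv2.resize(b,None,fx=1.35,fy=1.35)
c=np.zeros((600,800,3),np.uint8); c[:a.shape[0],:390]=a[:, :390]; c[:b.shape[0],400:400+b.shape[1]]=b
cv2.imwrite('pics/v1.png',c)
E
```

```text
(no output)
```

View pics/v1.png

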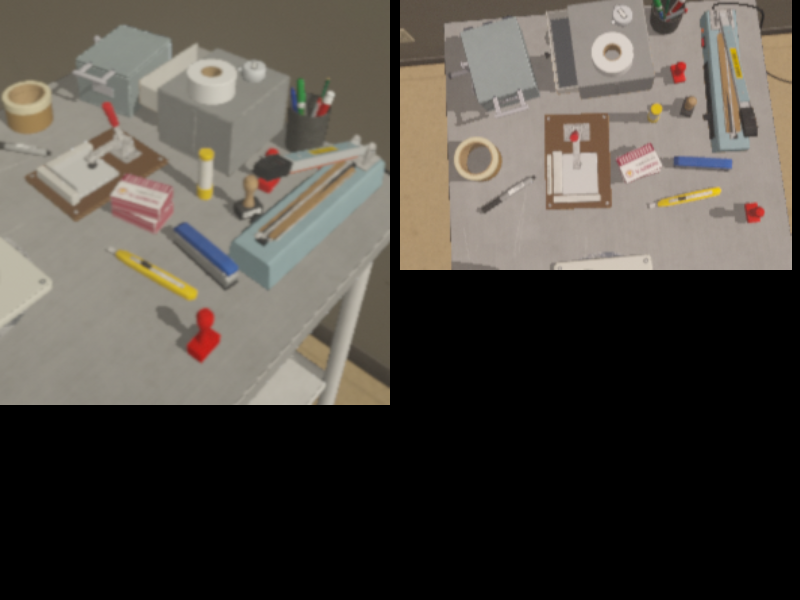

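Picture 1 shows the supply box at top-camera (205,183), with its bar at (211,210) and the knob at (171,183). There are three stamp shapes in the top view: wood and black at (341,209), red at (335,183), and red at (393,287). The wooden one is the date stamp. The glue stick is at (319,214).

```bash
cat >> h.py <<'E'
def load(f,n=None):
    z=np.load(f'pics/{f}.npz');return z['p'],z['d'],dict(K=z['K'],pose=z['T'])
E
python3 - <<'E'
from h import *
p,d,i=load('t0');C=cloud(d,i)
for (u,v) in [(341,209),(341,212),(319,214),(319,210),(211,210),(171,183),(335,183),(205,170)]: print(u,v,C[v,u].round(0))
z=C[...,2]
def stat(m,n):
    q=C[m];print(n,len(q),'mean',q.mean(0).round(1),'min',q.min(0).round(0),'max',q.max(0).round(0))
uu,vv=np.meshgrid(range(560),range(420))
W=lambda a,b,c,e:(uu>=a)&(uu<=b)&(vv>=c)&(vv<=e)
stat(W(310,328,200,224)&(z>85)&(z<115),'glue'); stat(W(330,352,196,222)&(z>60)&(z<95),'stamp top');stat(W(330,352,196,226)&(z>14)&(z<30),'stamp base')
m=W(170,240,140,205)&(z>85)&(z<125)
q=C[m][:,:2].astype(np.float32);r=cv2.minAreaRect(q);print('lid',r,cv2.boxPoints(r).round(0).tolist(), np.median(C[m][:,2]))
m=W(195,240,195,225)&(z>80)&(z<125);q=C[m];print('bar');print(q[np.argsort(q[:,0])][:25].round(0).tolist())
m=W(160,182,165,200)&(z>35);print('knob',C[m].round(0).tolist()[:40])
np.save('pics/c.npy',C)
# scene crop
a=cv2.imread('pics/s0.png');b=cv2.imread('pics/t0.png')
c=np.hstack([cv2.resize(a[140:220,200:290],(450,400)),cv2.resize(b[135:225,155:245],(400,400))[:, :350]])
c=np.vstack([c,np.hstack([cv2.resize(a[225:285,290:360],(233,200)),cv2.resize(b[170:230,305:365],(200,200)),np.zeros((200,367,3),np.uint8)])])
cv2.imwrite('pics/v2.png',c)
E
```

```text
341 209 [ 429. -221.   30.]
341 212 [ 422. -222.   20.]
319 214 [ 406. -144.   99.]
319 210 [ 418. -146.   99.]
211 210 [470. 188.  -4.]
171 183 [571. 313.  -4.]
335 183 [ 506. -208.   62.]
205 170 [570. 183. 103.]
glue 61 mean [ 415.2 -146.9   97. ] min [ 403. -158.   86.] max [ 428. -136.  102.]
stamp top 56 mean [ 429.9 -228.8   75.3] min [ 420. -241.   61.] max [ 442. -218.   87.]
stamp base 69 mean [ 424.3 -224.6   21. ] min [ 407. -242.   15.] max [ 453. -209.   30.]
lid ((561.52001953125, 177.18389892578125), (202.2638397216797, 201.2080078125), 86.28794860839844) [[455.0, 83.0], [655.0, 70.0], [668.0, 272.0], [468.0, 285.0]] 101.95763139279495
bar
[[427.0, 202.0, 104.0], [428.0, 205.0, 103.0], [428.0, 197.0, 99.0], [428.0, 200.0, 100.0], [429.0, 192.0, 107.0], [430.0, 190.0, 102.0], [430.0, 198.0, 105.0], [430.0, 188.0, 100.0], [431.0, 202.0, 103.0], [431.0, 196.0, 100.0], [431.0, 191.0, 111.0], [432.0, 184.0, 105.0], [432.0, 187.0, 106.0], [432.0, 206.0, 99.0], [432.0, 181.0, 101.0], [433.0, 195.0, 105.0], [433.0, 204.0, 108.0], [433.0, 198.0, 105.0], [433.0, 201.0, 106.0], 
[... 360 characters left out ...]
8.0, 100.0], [589.0, 254.0, 105.0], [589.0, 251.0, 103.0], [587.0, 263.0, 104.0], [587.0, 261.0, 101.0], [587.0, 257.0, 102.0], [587.0, 255.0, 102.0], [586.0, 251.0, 103.0], [168.0, -20.0, 1325.0], [583.0, 263.0, 105.0], [584.0, 260.0, 103.0], [583.0, 257.0, 104.0], [582.0, 253.0, 108.0], [584.0, 252.0, 99.0], [579.0, 262.0, 109.0], [581.0, 261.0, 102.0], [582.0, 259.0, 98.0], [580.0, 254.0, 104.0], [580.0, 252.0, 102.0], [577.0, 263.0, 104.0], [576.0, 260.0, 106.0], [577.0, 257.0, 104.0], [576.0, 254.0, 105.0], [576.0, 252.0, 104.0], [168.0, -20.0, 1325.0], [574.0, 260.0, 105.0], [575.0, 259.0, 99.0], [573.0, 254.0, 106.0], [575.0, 253.0, 99.0], [571.0, 261.0, 104.0], [571.0, 258.0, 103.0]]
```

View pics/v2.png

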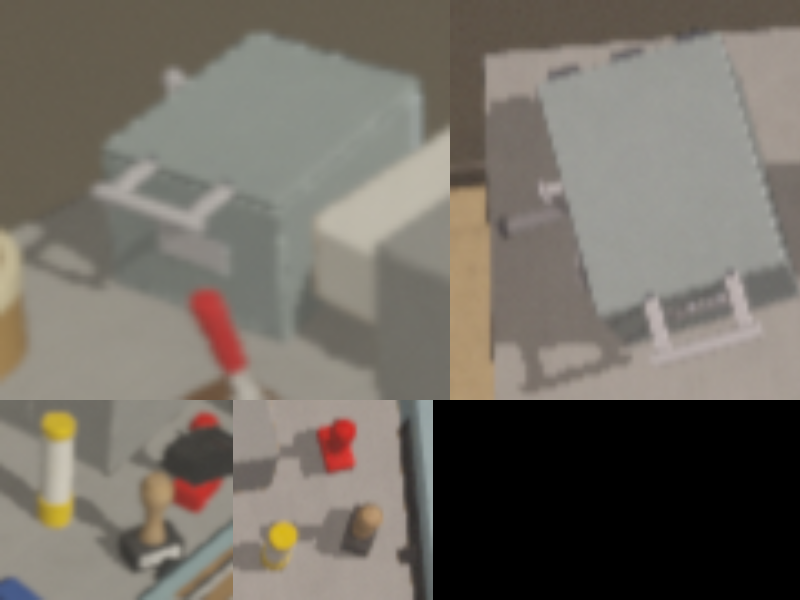

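Picture 2 confirms three things. The wooden stamp with the black base is at top-camera (341,209), between the glue stick and the red look-alike. The bar ends are at about (201,216) and (225,209), and the knob cap is at about (165,185). Next I'll work out the box pose.

```bash
cat >> h.py <<'E'
def ray(i,uv,z):
    K=np.array(i['K']);T=np.array(i['pose']);d=T[:3,:3]@np.array([(uv[0]-K[0,2])/K[0,0],(uv[1]-K[1,2])/K[1,1],1]);o=T[:3,3]
    return o+d*(z-o[2])/d[2]
E
python3 - <<'E'
from h import *
p,d,i=load('t0')
c={}
for n,(x,y,z) in dict(bl=(540,85,102),br=(718,35,102),fr=(797,290,102),fl=(605,315,102),b1=(655,358,104),b2=(760,328,104),knob=(503,228,60)).items():
    c[n]=ray(i,(155+(x-450)/4.444,135+y/4.444),z);print(n,c[n].round(0))
for a,b in [('b1','b2'),('bl','br')]:
    v=c[a]-c[b];print(a,b,np.linalg.norm(v).round(0),np.degrees(np.arctan2(v[1],v[0]))-90)
for a,b in [('bl','fl'),('br','fr')]:
    v=c[a]-c[b];print(a,b,np.linalg.norm(v).round(0),np.degrees(np.arctan2(v[1],v[0])))
C=np.load('pics/c.npy');m=(abs(C[...,0]-430)<130)&(abs(C[...,1]+225)<110)&(C[...,2]<400);q=C[m]
for x in range(300,560,20):print(x,[int(np.percentile(s,95)) if len(s:=q[(abs(q[:,0]-x)<10)&(abs(q[:,1]-y)<10)][:,2])>2 else -1 for y in range(-330,-110,20)])
w,e,j=snap('wrist','w0');print(np.array(j['pose']).round(2),j['K'])
E
```

```text
bl [629. 270. 102.]
br [654. 147. 102.]
fr [470. 105. 102.]
fl [464. 233. 102.]
b1 [432. 201. 104.]
b2 [446. 131. 104.]
knob [543. 310.  60.]
b1 b2 72.0 11.247430891897324
bl br 126.0 11.463607019556179
bl fl 169.0 12.658026100569883
br fr 189.0 12.909243674830904
300 [1, 0, 28, 45, 43, 45, 43, 43, 2, 58, 58]
320 [216, 218, 58, 47, 2, 37, 40, 38, 1, 56, 59]
340 [222, 221, 59, 49, 2, 2, 2, 2, 1, 2, 59]
360 [213, 215, 59, 49, 1, 2, 2, 2, 2, 3, 2]
380 [206, 207, 60, 49, 2, 1, 3, 2, 2, 2, 1]
400 [192, 193, 59, 46, 28, 13, 1, 3, 2, 98, 70]
420 [184, 186, 58, 50, 6, 81, 23, 1, 1, 101, 96]
440 [177, 176, 58, 47, 19, 81, 20, 3, 0, 0, 1]
460 [168, 166, 59, 43, 1, 20, 2, 1, 1, 2, 2]
480 [159, 158, 58, 38, 2, 3, 1, 0, 2, 124, 123]
500 [150, 150, 59, 35, 1, 69, 78, 1, 2, 125, 126]
520 [141, 140, 58, 27, 2, 78, 81, 1, 1, 126, 127]
540 [132, 130, 58, 2, 1, 2, 22, 2, 2, 125, 126]
[[ 2.8000e-01  9.2000e-01  2.8000e-01  9.6180e+01]
 [ 9.6000e-01 -2.7000e-01 -8.0000e-02  6.2204e+02]
 [ 0.0000e+00  2.9000e-01 -9.6000e-01  3.8412e+02]
 [ 0.0000e+00  0.0000e+00  0.0000e+00  1.0000e+00]] [[374.55494267   0.         279.51727716]
 [  0.         374.55494267 210.68107137]
 [  0.           0.           1.        ]]
```

```bash
cat >> h.py <<'E'
def down(yaw): # tool pointing down, tool x at yaw (deg)
    c,s=np.cos(np.radians(yaw)),np.sin(np.radians(yaw));return np.array([[c,s,0],[s,-c,0],[0,0,-1.]])
def plan(p1,M1,n,start=None):
    o=st()
    p,M=(np.array(o['ee_pos']),R.from_rotvec(o['orientation']).as_matrix()) if start is None else start
    p1=np.array(p1,float);rv=R.from_matrix(M.T@M1).as_rotvec(degrees=True)/n
    for k in range(n):
        off=M.T@((p1-p)/(n-k))/1000
        rv=R.from_matrix(M.T@M1).as_rotvec(degrees=True)/(n-k)
        off=off.round(4);rv=rv.round(2);print(off.tolist(),rv.tolist())
        p=p+M@off*1000;M=M@R.from_rotvec(rv,degrees=True).as_matrix()
    print('end',p.round(1));return p,M
E
python3 - <<'E'
from h import *
plan([490,200,400],down(102),15)
E
```

```text
t 0.7 tcp [173.2 600.5 404.7] rv [0.44  3.111 0.   ] F [-0.2  0.1  0.7] w 87.3 q [ 1.27  0.42  1.63 -0.    1.09 -0.02]
[-0.0277, -0.0198, 0.0003] [0.0, 0.0, 4.13]
[-0.029, -0.0178, 0.0003] [0.0, 0.0, 4.13]
[-0.0303, -0.0156, 0.0003] [0.0, 0.0, 4.13]
[-0.0313, -0.0134, 0.0003] [0.0, 0.0, 4.13]
[-0.0322, -0.0111, 0.0003] [0.0, 0.0, 4.13]
[-0.0329, -0.0088, 0.0003] [0.0, 0.0, 4.13]
[-0.0334, -0.0064, 0.0003] [0.0, 0.0, 4.13]
[-0.0338, -0.0039, 0.0003] [0.0, 0.0, 4.13]
[-0.034, -0.0015, 0.0003] [0.0, 0.0, 4.12]
[-0.034, 0.001, 0.0003] [0.0, 0.0, 4.13]
[-0.0339, 0.0034, 0.0003] [0.0, 0.0, 4.12]
[-0.0336, 0.0058, 0.0003] [0.0, 0.0, 4.13]
[-0.033, 0.0082, 0.0004] [0.0, 0.0, 4.12]
[-0.0324, 0.0106, 0.0003] [0.0, 0.0, 4.13]
[-0.0315, 0.0129, 0.0004] [0.0, -0.0, 4.12]
end [490. 200. 400.]
```

>>> {"api": "send_rows", "payload": {"rows": [{"offset": [-0.028,-0.02,0],"twist": [0,0,4.1]},{"offset": [-0.029,-0.018,0],"twist": [0,0,4.1]},{"offset": [-0.03,-0.016,0],"twist": [0,0,4.1]},{"offset": [-0.031,-0.013,0],"twist": [0,0,4.1]},{"offset": [-0.032,-0.011,0],"twist": [0,0,4.1]}], "gripper": 0.026}}

```text
t: 1.12
ee_pos: [277.7, 467.0, 404.4]
orientation: [-0.993, -2.98, -0.006]
ft_force: [0.2, -0.5, -0.0]
width: 57.9
```

>>> {"api": "send_rows", "payload": {"rows": [{"offset": [-0.033,-0.009,0],"twist": [0,0,4.1]},{"offset": [-0.033,-0.006,0],"twist": [0,0,4.1]},{"offset": [-0.034,-0.004,0],"twist": [0,0,4.1]},{"offset": [-0.034,-0.001,0],"twist": [0,0,4.1]},{"offset": [-0.034,0.001,0],"twist": [0,0,4.1]}]}}

```text
t: 1.53
ee_pos: [386.2, 326.3, 404.9]
orientation: [-1.53, -2.743, -0.01]
ft_force: [0.5, 0.3, -0.1]
width: 26.6
```

>>> {"api": "send_rows", "payload": {"rows": [{"offset": [-0.034,0.003,0],"twist": [0,0,4.1]},{"offset": [-0.034,0.006,0],"twist": [0,0,4.1]},{"offset": [-0.033,0.008,0],"twist": [0,0,4.1]},{"offset": [-0.032,0.011,0],"twist": [0,0,4.1]},{"offset": [-0.031,0.013,0],"twist": [0,0,4.1]}]}}

```text
t: 1.95
ee_pos: [492.9, 182.9, 405.7]
orientation: [-2.016, -2.408, -0.014]
ft_force: [-0.0, -0.4, 1.4]
width: 25.8
```

```bash
python3 - <<'E'
from h import *
st();p,d,i=snap('wrist','w1');st()
for l,z in [('lid_bar',101),('knee_knob',50)]:
    for r in nets.spot_point('wrist',l)[:2]: print(l,r,ray(i,r['position'],z).round(1))
E
```

```text
t 1.95 tcp [492.9 182.9 405.7] rv [-2.016 -2.408 -0.014] F [-0.  -0.4  1.4] w 25.8 q [0.33 0.28 1.85 0.01 1.01 0.15]
t 2.0 tcp [495.8 179.5 406. ] rv [2.023 2.401 0.015] F [ 3.3 -2.2 -0.2] w 25.7 q [0.32 0.28 1.85 0.   1.01 0.15]
lid_bar {'position': [206.4, 210.8], 'conf': 0.9} [438.  168.3 101. ]
knee_knob {'position': [371.3, 65.2], 'conf': 0.6} [551.4 302.4  50. ]
```

View pics/w1.png

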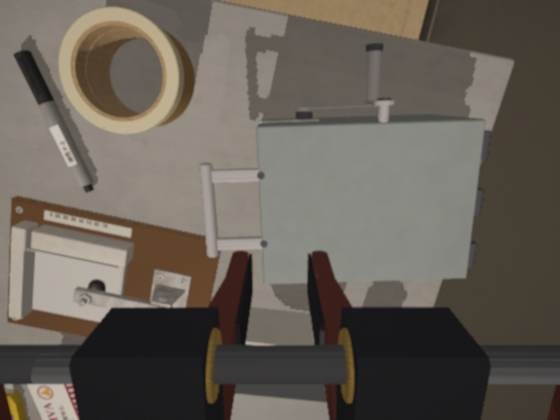

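Picture 3 shows the bar running from (205,165) to (212,257), the lid edge from (258,122) to (265,283), and the knob cap at (375,47). The path at the bar between the arms is clear.

```bash
python3 - <<'E'
from h import *
p,d,i=load('w1')
P=lambda u,v,z:ray(i,(u,v),z)
b1,b2=P(205.5,165,103),P(212,257,103);print('bar',b1,b2,(b1+b2)/2,np.linalg.norm(b1-b2),np.degrees(np.arctan2(*(b1-b2)[[1,0]]))-90)
f1,f2,k1,k2=P(258,122,101),P(265,283,101),P(482,120,101),P(471,277,101)
for a,b in [(f1,f2),(k1,k2)]:print((a+b)/2,np.linalg.norm(a-b),np.degrees(np.arctan2(*(a-b)[[1,0]]))-90)
v=(k1+k2-f1-f2)/2;print(np.linalg.norm(v),np.degrees(np.arctan2(v[1],v[0])))
C=cloud(d,i);print(C[140:260:20,350].round(0).tolist(),C[200:203,208:211,2])
E
```

```text
bar [433.20578572 204.86979962 103.        ] [447.51046117 130.6881715  103.        ] [440.35812344 167.77898556 103.        ] 75.54824743329598 10.914555856512408
[480.66159023 178.5402017  101.        ] 131.88290310174315 11.723383454360004
[646.96152321 211.43681146 101.        ] 128.59686081426977 14.752394045407257
169.52243108942153 11.18950201408843
[[537.0, 242.0, 104.0], [540.0, 228.0, 104.0], [544.0, 213.0, 104.0], [547.0, 197.0, 104.0], [551.0, 181.0, 103.0], [555.0, 165.0, 103.0]] [[105.66674572 105.73279738 104.74084945]
 [104.96442782 104.10413692 104.86305081]
 [104.10149973 105.27754    105.33772562]]
```

```bash
python3 - <<'E'
from h import *
s=plan([440,167.5,310],down(101.5),4)
plan([440,167.5,264],down(101.5),3,s)
E
```

```text
t 2.1 tcp [493.2 182.8 405.5] rv [-2.016 -2.408 -0.014] F [-1.1  1.1 -0. ] w 26.0 q [0.33 0.28 1.85 0.01 1.01 0.15]
[-0.0016, -0.0139, 0.0238] [0.09, -0.09, -0.34]
[-0.0015, -0.0139, 0.0238] [0.09, -0.09, -0.34]
[-0.0013, -0.0138, 0.0238] [0.08, -0.09, -0.34]
[-0.0012, -0.0138, 0.0239] [0.09, -0.09, -0.35]
end [440.  167.5 310. ]
t 2.1 tcp [493.2 182.8 405.5] rv [-2.016 -2.408 -0.014] F [-1.1  1.1 -0. ] w 26.0 q [0.33 0.28 1.85 0.01 1.01 0.15]
[0.0, -0.0, 0.0153] [-0.0, -0.0, 0.0]
[0.0, -0.0, 0.0154] [-0.0, -0.0, 0.0]
[0.0, -0.0, 0.0153] [-0.0, -0.0, 0.0]
end [440.  167.5 264. ]
```

>>> {"api": "send_rows", "payload": {"rows": [{"offset": [-0.0015,-0.014,0.024],"twist": [0.1,-0.1,-0.3]},{"offset": [-0.0015,-0.014,0.024],"twist": [0.1,-0.1,-0.3]},{"offset": [-0.0015,-0.014,0.024],"twist": [0.1,-0.1,-0.3]},{"offset": [-0.0015,-0.013,0.02],"twist": [0.1,-0.1,-0.3]},{"offset": [0,0,0],"twist": [0,0,0]}]}}

```text
t: 2.52
ee_pos: [437.7, 169.9, 312.3]
orientation: [1.981, 2.435, 0.007]
ft_force: [-0.6, 0.5, -0.1]
width: 25.8
```

```bash
python3 - <<'E'
from h import *
p,d,i=snap('wrist','w2')
for r in nets.spot_point('wrist','lid_bar')[:2]: print(r,ray(i,r['position'],101).round(1))
plan([440,167.5,264],down(101.5),4)
E
```

```text
{'position': [283.4, 253.1], 'conf': 0.86} [440.7 167.9 101. ]
t 2.62 tcp [441.1 170.9 315.4] rv [1.98  2.432 0.016] F [-0.  -0.2  0.5] w 26.0 q [0.34 0.34 2.03 0.   0.76 0.14]
[-0.0008, -0.0006, 0.0129] [0.17, -0.03, 0.05]
[-0.0008, -0.0005, 0.0128] [0.16, -0.03, 0.05]
[-0.0008, -0.0005, 0.0129] [0.17, -0.04, 0.05]
[-0.0008, -0.0005, 0.0128] [0.16, -0.03, 0.05]
end [440.  167.5 264. ]
```

>>> {"api": "send_rows", "payload": {"rows": [{"offset": [-0.001,0,0.013],"twist": [0.1,0,0]},{"offset": [-0.001,0,0.013],"twist": [0.1,0,0]},{"offset": [-0.001,0,0.013],"twist": [0.1,0,0]},{"offset": [0,0,0.011],"twist": [0,0,0]},{"offset": [0,0,0],"twist": [0,0,0]}]}}

```text
t: 3.03
ee_pos: [446.0, 172.7, 273.5]
orientation: [1.975, 2.438, 0.019]
ft_force: [-3.0, -1.3, -2.1]
width: 25.9
```

>>> {"api": "send_rows", "payload": {"rows": [{"offset": [0,0,0],"twist": [0,0,0]},{"offset": [0,0,0],"twist": [0,0,0]},{"offset": [0,0,0],"twist": [0,0,0]},{"offset": [0,0,0],"twist": [0,0,0]},{"offset": [0,0,0],"twist": [0,0,0]}], "gripper": 0.0}}

```text
t: 3.45
ee_pos: [441.6, 172.7, 274.8]
orientation: [-1.969, -2.44, 0.011]
ft_force: [-2.2, -5.1, -3.3]
width: 8.9
```

>>> {"api": "send_rows", "payload": {"rows": [{"offset": [0,0,0],"twist": [0,0,0]},{"offset": [0,0,0],"twist": [0,0,0]},{"offset": [-0.003,0,0.007],"twist": [0,0,0]},{"offset": [-0.002,0,0.006],"twist": [0,0,0]},{"offset": [0,0,0],"twist": [0,0,0]}], "gripper": 0.026}}

```text
t: 3.87
ee_pos: [447.7, 170.1, 265.7]
orientation: [1.97, 2.445, 0.01]
ft_force: [-2.5, -0.5, -0.8]
width: 25.8
```

>>> {"api": "send_rows", "payload": {"rows": [{"offset": [0,0,0],"twist": [0,0,0]},{"offset": [0,0,0],"twist": [0,0,0]},{"offset": [0,0,0],"twist": [0,0,0]},{"offset": [0,0,0],"twist": [0,0,0]},{"offset": [0,0,0],"twist": [0,0,0]}], "gripper": 0.0}}

```text
t: 4.28
ee_pos: [442.9, 168.6, 263.9]
orientation: [-1.967, -2.437, 0.013]
ft_force: [-0.7, -0.1, -0.1]
width: 9.2
```

>>> {"api": "send_rows", "payload": {"rows": [{"offset": [0,0.0005,-0.015],"twist": [0,0,0]},{"offset": [0,0.0015,-0.015],"twist": [0,0,0]},{"offset": [0,0.0025,-0.015],"twist": [0,0,0]},{"offset": [0,0.0035,-0.0145],"twist": [0,0,0]},{"offset": [0,0.0045,-0.0145],"twist": [0,0,0]}], "gripper": 0.0}}

```text
t: 4.7
ee_pos: [456.1, 171.3, 335.1]
orientation: [-1.967, -2.433, 0.02]
ft_force: [3.9, 1.7, -9.6]
width: 9.4
```

```bash
cat >> h.py <<'E'
H=np.array([441+205.8,168+41.9,99.]);e=np.array([np.cos(np.radians(11.5)),np.sin(np.radians(11.5)),0]);yb=np.array([-e[1],e[0],0])
def arc(step=15,n=10):
    o=st();M=R.from_rotvec(o['orientation']).as_matrix();g=np.array(o['ee_pos'])+M[:,2]*163
    r=g-H;x,z=r@e,r[2];th=np.arctan2(z,-x);t=np.array([np.sin(th),np.cos(th)]);F=np.array(o['ft_force'])
    print('theta %.3f rad %.1f along y %.1f  Ftan %.1f Frad %.1f'%(th,np.hypot(x,z),r@yb,F@e*t[0]+F[2]*t[1],F@e*-t[1]+F[2]*t[0]))
    for k in range(n):
        a=th+(k+.5)*step/210; w=(e*np.sin(a)+np.array([0,0,np.cos(a)]))*step
        print((M.T@w).round(1).tolist(),round(th+(k+1)*step/210,3))
E
python3 -c "
from h import *
arc()"
```

```text
t 4.7 tcp [456.1 171.3 335.1] rv [-1.967 -2.433  0.02 ] F [ 3.9  1.7 -9.6] w 9.4 q [0.33 0.33 1.98 0.01 0.85 0.12]
theta 0.354 rad 210.6 along y 0.5  Ftan -7.5 Frad -7.2
[-0.0, 5.5, -14.0] 0.426
[-0.0, 6.4, -13.5] 0.497
[-0.1, 7.4, -13.1] 0.569
[-0.1, 8.3, -12.5] 0.64
[-0.1, 9.2, -11.9] 0.712
[-0.1, 10.0, -11.2] 0.783
[-0.1, 10.8, -10.4] 0.854
[-0.1, 11.5, -9.6] 0.926
[-0.1, 12.1, -8.8] 0.997
[-0.1, 12.7, -7.9] 1.069
```

>>> {"api": "send_rows", "payload": {"rows": [{"offset": [0,0.0055,-0.014],"twist": [0,0,0]},{"offset": [0,0.0065,-0.0135],"twist": [0,0,0]},{"offset": [0,0.0075,-0.013],"twist": [0,0,0]},{"offset": [0,0.0085,-0.0125],"twist": [0,0,0]},{"offset": [0,0.009,-0.012],"twist": [0,0,0]}]}}

```text
t: 5.12
ee_pos: [491.8, 178.7, 397.2]
orientation: [-1.963, -2.426, 0.035]
ft_force: [1.0, 1.2, -10.3]
width: 9.1
```

>>> {"api": "send_rows", "payload": {"rows": [{"offset": [0,0.01,-0.011],"twist": [0,0,0]},{"offset": [0,0.011,-0.0105],"twist": [0,0,0]},{"offset": [0,0.0115,-0.0095],"twist": [0,0,0]},{"offset": [0,0.012,-0.009],"twist": [0,0,0]},{"offset": [0,0.0125,-0.008],"twist": [0,0,0]}]}}

```text
t: 5.53
ee_pos: [542.4, 189.5, 439.2]
orientation: [-1.948, -2.405, 0.083]
ft_force: [-12.8, -2.8, 9.0]
width: 9.2
```

```bash
python3 -c "
from h import *
arc(4,20)"
```

```text
t 5.53 tcp [542.4 189.5 439.2] rv [-1.948 -2.405  0.083] F [-12.8  -2.8   9. ] w 9.2 q [0.31 0.32 1.69 0.01 1.19 0.1 ]
theta 0.985 rad 213.2 along y 1.0  Ftan -5.9 Frad 14.7
[-0.0, 3.2, -2.4] 1.004
[-0.0, 3.2, -2.3] 1.023
[-0.0, 3.3, -2.3] 1.042
[-0.0, 3.3, -2.2] 1.061
[-0.0, 3.4, -2.2] 1.08
[-0.0, 3.4, -2.1] 1.099
[-0.0, 3.4, -2.0] 1.118
[-0.0, 3.5, -2.0] 1.137
[-0.0, 3.5, -1.9] 1.157
[-0.0, 3.6, -1.8] 1.176
[-0.0, 3.6, -1.8] 1.195
[-0.0, 3.6, -1.7] 1.214
[-0.0, 3.7, -1.6] 1.233
[-0.0, 3.7, -1.6] 1.252
[-0.0, 3.7, -1.5] 1.271
[-0.0, 3.7, -1.4] 1.29
[-0.0, 3.8, -1.3] 1.309
[-0.0, 3.8, -1.3] 1.328
[-0.0, 3.8, -1.2] 1.347
[-0.0, 3.8, -1.1] 1.366
```

>>> {"api": "send_rows", "payload": {"rows": [{"offset": [0,0.003,-0.003],"twist": [0,0,0]},{"offset": [0,0.003,-0.003],"twist": [0,0,0]},{"offset": [0,0.003,-0.002],"twist": [0,0,0]},{"offset": [0,0.003,-0.002],"twist": [0,0,0]},{"offset": [0,0,0],"twist": [0,0,0]}]}}

```text
t: 5.95
ee_pos: [554.3, 191.9, 445.9]
orientation: [-1.943, -2.399, 0.097]
ft_force: [-3.8, -0.8, -1.1]
width: 9.2
```

```bash
python3 -c "
from h import *
arc(4,12);o=ctrl.get_obs();M=R.from_rotvec(o['orientation']).as_matrix();print('z axis in box',M[:,2]@e,M[:,2]@yb,M[2,2],o['moment'])"
```

```text
t 5.95 tcp [554.3 191.9 445.9] rv [-1.943 -2.399  0.097] F [-3.8 -0.8 -1.1] w 9.2 q [0.31 0.34 1.66 0.01 1.23 0.1 ]
theta 1.043 rad 213.6 along y 1.0  Ftan -3.9 Frad 1.0
[-0.0, 3.3, -2.3] 1.062
[-0.0, 3.3, -2.2] 1.081
[-0.0, 3.4, -2.1] 1.1
[-0.0, 3.4, -2.1] 1.119
[-0.0, 3.5, -2.0] 1.138
[-0.0, 3.5, -1.9] 1.157
[-0.0, 3.5, -1.9] 1.176
[-0.0, 3.6, -1.8] 1.195
[-0.0, 3.6, -1.7] 1.214
[-0.0, 3.6, -1.7] 1.233
[-0.0, 3.7, -1.6] 1.252
[-0.0, 3.7, -1.5] 1.271
z axis in box -0.08208743736302943 0.0009405448277942309 -0.9966246876345165 [-0.11437746  0.65381089 -0.05877944]
```

>>> {"api": "send_rows", "payload": {"rows": [{"offset": [0,0.006,-0.004],"twist": [0,0,0]},{"offset": [0,0.006,-0.004],"twist": [0,0,0]},{"offset": [0,0.006,-0.0035],"twist": [0,0,0]},{"offset": [0,0.006,-0.0035],"twist": [0,0,0]},{"offset": [0,0.006,-0.003],"twist": [0,0,0]}]}}

```text
t: 6.37
ee_pos: [582.7, 198.0, 459.9]
orientation: [-1.938, -2.393, 0.112]
ft_force: [-4.8, -1.2, 0.5]
width: 9.0
```

```bash
python3 -c "
from h import *
arc(4,12)"
```

```text
t 6.37 tcp [582.7 198.  459.9] rv [-1.938 -2.393  0.112] F [-4.8 -1.2  0.5] w 9.0 q [0.31 0.37 1.57 0.01 1.29 0.09]
theta 1.185 rad 214.4 along y 1.2  Ftan -4.4 Frad 2.3
[-0.0, 3.6, -1.8] 1.204
[-0.0, 3.6, -1.7] 1.223
[-0.0, 3.6, -1.7] 1.242
[-0.0, 3.7, -1.6] 1.261
[-0.0, 3.7, -1.5] 1.281
[-0.0, 3.7, -1.5] 1.3
[-0.0, 3.7, -1.4] 1.319
[-0.0, 3.8, -1.3] 1.338
[-0.0, 3.8, -1.3] 1.357
[-0.0, 3.8, -1.2] 1.376
[-0.0, 3.8, -1.1] 1.395
[-0.0, 3.9, -1.0] 1.414
```

>>> {"api": "send_rows", "payload": {"rows": [{"offset": [0,0.004,-0.002],"twist": [0,0,0]},{"offset": [0,0.004,-0.002],"twist": [0,0,0]},{"offset": [0,0.004,-0.002],"twist": [0,0,0]},{"offset": [0,0.003,-0.0015],"twist": [0,0,0]},{"offset": [0,0.002,-0.001],"twist": [0,0,0]}]}}

```text
t: 6.78
ee_pos: [601.6, 202.0, 467.3]
orientation: [-1.938, -2.392, 0.114]
ft_force: [-3.8, -1.0, -1.8]
width: 9.4
```

```bash
python3 -c "
from h import *
arc(4,9)"
```

```text
t 6.78 tcp [601.6 202.  467.3] rv [-1.938 -2.392  0.114] F [-3.8 -1.  -1.8] w 9.4 q [0.3  0.4  1.52 0.01 1.32 0.09]
theta 1.281 rad 215.0 along y 1.3  Ftan -4.2 Frad -0.6
[-0.0, 3.7, -1.5] 1.3
[-0.0, 3.7, -1.4] 1.319
[-0.0, 3.8, -1.3] 1.338
[-0.0, 3.8, -1.3] 1.357
[-0.0, 3.8, -1.2] 1.376
[-0.0, 3.8, -1.1] 1.395
[-0.0, 3.9, -1.0] 1.414
[-0.0, 3.9, -1.0] 1.433
[-0.0, 3.9, -0.9] 1.452
```

>>> {"api": "send_rows", "payload": {"rows": [{"offset": [0,0.0018,-0.0006],"twist": [0,0,0]},{"offset": [0,0.0018,-0.0006],"twist": [0,0,0]},{"offset": [0,0.0018,-0.0006],"twist": [0,0,0]},{"offset": [0,0.0018,-0.0006],"twist": [0,0,0]},{"offset": [0,0.0018,-0.0006],"twist": [0,0,0]}]}}

```text
t: 7.2
ee_pos: [611.7, 204.0, 470.5]
orientation: [-1.938, -2.393, 0.113]
ft_force: [-3.4, -1.1, -0.2]
width: 9.3
```

>>> {"api": "send_rows", "payload": {"rows": [{"offset": [0,0.0018,-0.0006],"twist": [0,0,0]},{"offset": [0,0.0018,-0.0006],"twist": [0,0,0]},{"offset": [0,0.0018,-0.0005],"twist": [0,0,0]},{"offset": [0,0.0018,-0.0005],"twist": [0,0,0]},{"offset": [0,0.0018,-0.0005],"twist": [0,0,0]}]}}

```text
t: 7.62
ee_pos: [621.7, 206.2, 473.1]
orientation: [-1.939, -2.393, 0.111]
ft_force: [-3.9, -0.1, 1.6]
width: 9.3
```

>>> {"api": "send_rows", "payload": {"rows": [{"offset": [0,0.0018,-0.0004],"twist": [0,0,0]},{"offset": [0,0.0018,-0.0004],"twist": [0,0,0]},{"offset": [0,0.0018,-0.0004],"twist": [0,0,0]},{"offset": [0,0.0016,-0.0004],"twist": [0,0,0]},{"offset": [0,0.0014,-0.0003],"twist": [0,0,0]}]}}

```text
t: 8.03
ee_pos: [631.3, 208.2, 475.1]
orientation: [-1.939, -2.394, 0.11]
ft_force: [-2.8, -1.0, 2.6]
width: 9.4
```

>>> {"api": "send_rows", "payload": {"rows": [{"offset": [0,0.0016,-0.0003],"twist": [0,0,0]},{"offset": [0,0.0016,-0.0003],"twist": [0,0,0]},{"offset": [0,0.0016,-0.0003],"twist": [0,0,0]},{"offset": [0,0.0014,-0.0002],"twist": [0,0,0]},{"offset": [0,0.0014,-0.0002],"twist": [0,0,0]}]}}

```text
t: 8.45
ee_pos: [639.9, 210.0, 476.5]
orientation: [-1.94, -2.395, 0.107]
ft_force: [-3.1, -0.3, 2.3]
width: 9.2
```

```bash
python3 -c "
from h import *
arc(4,9)"
```

```text
t 8.45 tcp [639.9 210.  476.5] rv [-1.94  -2.395  0.107] F [-3.1 -0.3  2.3] w 9.2 q [0.3  0.45 1.42 0.01 1.36 0.09]
theta 1.471 rad 216.2 along y 1.5  Ftan -2.9 Frad 2.6
[-0.0, 3.9, -0.7] 1.49
[-0.0, 3.9, -0.6] 1.51
[-0.0, 4.0, -0.6] 1.529
[-0.0, 4.0, -0.5] 1.548
[-0.0, 4.0, -0.4] 1.567
[-0.0, 4.0, -0.3] 1.586
[-0.0, 4.0, -0.3] 1.605
[-0.0, 4.0, -0.2] 1.624
[-0.0, 4.0, -0.1] 1.643
```

>>> {"api": "send_rows", "payload": {"rows": [{"offset": [0,0.0014,-0.0002],"twist": [0,0,0]},{"offset": [0,0.0014,-0.0002],"twist": [0,0,0]},{"offset": [0,0.0014,-0.0002],"twist": [0,0,0]},{"offset": [0,0.0014,-0.0002],"twist": [0,0,0]},{"offset": [0,0.0014,-0.0002],"twist": [0,0,0]}]}}

```text
t: 8.87
ee_pos: [645.3, 211.2, 476.7]
orientation: [-1.936, -2.39, 0.12]
ft_force: [-8.9, -2.9, 5.2]
width: 9.3
```

>>> {"api": "send_rows", "payload": {"rows": [{"offset": [0,0.001,0],"twist": [0,0,0]},{"offset": [0,0.001,0],"twist": [0,0,0]},{"offset": [0,0,0],"twist": [0,0,0]},{"offset": [0,-0.001,0],"twist": [0,0,0]},{"offset": [0,-0.002,0],"twist": [0,0,0]}]}}

```text
t: 9.28
ee_pos: [642.5, 210.6, 476.2]
orientation: [-1.931, -2.385, 0.132]
ft_force: [-2.6, 0.1, -0.0]
width: 9.3
```

>>> {"api": "send_rows", "payload": {"rows": [{"offset": [0,-0.002,0],"twist": [0,0,0]},{"offset": [0,-0.002,0.0002],"twist": [0,0,0]},{"offset": [0,-0.002,0.0002],"twist": [0,0,0]},{"offset": [0,-0.002,0.0002],"twist": [0,0,0]},{"offset": [0,-0.001,0.0002],"twist": [0,0,0]}]}}

```text
t: 9.7
ee_pos: [633.4, 208.7, 475.0]
orientation: [-1.932, -2.386, 0.13]
ft_force: [-1.2, -0.5, 0.7]
width: 9.1
```

```bash
python3 -c "
from h import *
arc(-4,7)"
```

```text
t 9.7 tcp [633.4 208.7 475. ] rv [-1.932 -2.386  0.13 ] F [-1.2 -0.5  0.7] w 9.1 q [0.3  0.44 1.43 0.01 1.37 0.09]
theta 1.427 rad 216.2 along y 1.4  Ftan -1.2 Frad 0.8
[0.0, -3.9, 1.0] 1.408
[0.0, -3.8, 1.1] 1.389
[0.0, -3.8, 1.2] 1.37
[0.0, -3.8, 1.3] 1.351
[0.0, -3.8, 1.3] 1.332
[0.0, -3.7, 1.4] 1.312
[0.0, -3.7, 1.5] 1.293
```

>>> {"api": "send_rows", "payload": {"rows": [{"offset": [0,-0.0016,0.0004],"twist": [0,0,0]},{"offset": [0,-0.0016,0.0004],"twist": [0,0,0]},{"offset": [0,-0.0014,0.0004],"twist": [0,0,0]},{"offset": [0,-0.001,0.0003],"twist": [0,0,0]},{"offset": [0,0,0],"twist": [0,0,0]}]}}

```text
t: 10.12
ee_pos: [627.9, 207.5, 474.3]
orientation: [-1.934, -2.388, 0.125]
ft_force: [0.2, 0.3, -2.0]
width: 9.0
```

>>> {"api": "send_rows", "payload": {"rows": [{"offset": [0,-0.001,0.0003],"twist": [0,0,0]},{"offset": [0,-0.001,0.0003],"twist": [0,0,0]},{"offset": [0,-0.0005,0],"twist": [0,0,0]},{"offset": [0,0,0],"twist": [0,0,0]},{"offset": [0,0,0],"twist": [0,0,0]}]}}

```text
t: 10.53
ee_pos: [626.2, 207.1, 474.2]
orientation: [-1.936, -2.39, 0.119]
ft_force: [0.9, 0.6, -1.5]
width: 9.1
```

```bash
python3 - <<'E'
from h import *
arc(-4,1)
p,d,i=snap('wrist','w3'); q,f,j=snap('scene','s3')
a=q[60:240,180:330]
cv2.imwrite('pics/v4.png',np.hstack([cv2.resize(p,(480,360)),cv2.resize(a,(300,360))]))
E
```

```text
t 10.53 tcp [626.2 207.1 474.2] rv [-1.936 -2.39   0.119] F [ 0.9  0.6 -1.5] w 9.1 q [0.3  0.43 1.45 0.01 1.36 0.09]
theta 1.399 rad 216.2 along y 1.4  Ftan 0.7 Frad -1.7
[0.0, -3.8, 1.1] 1.38
```

View pics/v4.png

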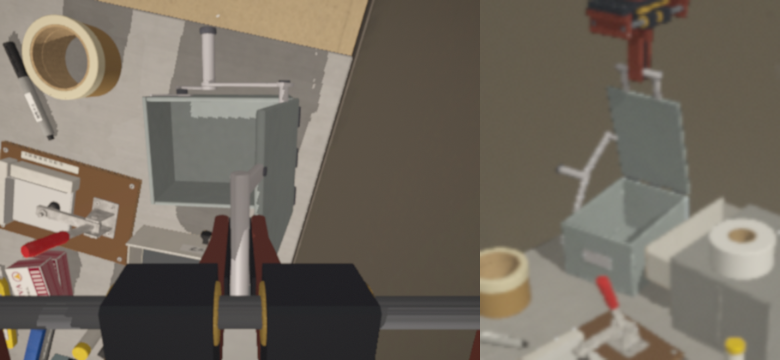

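Picture 4 shows the lid open, with the brace's knee out towards the robot and the knob at (207,35) in the wrist half. The tangential force has gone from −3.5 N to +0.7 N, so the brace is carrying the lid. I'll release it and lift away.

>>> {"api": "send_rows", "payload": {"rows": [{"offset": [0,0,0],"twist": [0,0,0]},{"offset": [0,0,0],"twist": [0,0,0]},{"offset": [0,0,0],"twist": [0,0,0]},{"offset": [0,-0.0015,-0.012],"twist": [0,0,0]},{"offset": [0,-0.0025,-0.02],"twist": [0,0,0]}], "gripper": 0.03}}

```text
t: 11.05
ee_pos: [624.5, 206.7, 504.2]
orientation: [-1.932, -2.386, 0.131]
ft_force: [-0.5, -0.2, 0.9]
width: 30.1
```

>>> {"api": "send_rows", "payload": {"rows": [{"offset": [0,-0.003,-0.025],"twist": [0,0,0]},{"offset": [0,-0.003,-0.025],"twist": [-1,0,0]},{"offset": [0,-0.02,-0.01],"twist": [-2,0,0]},{"offset": [0,-0.04,0],"twist": [-2,0,0]},{"offset": [0,-0.04,0],"twist": [-2,0,0]}], "gripper": 0.06}}

```text
t: 11.47
ee_pos: [529.8, 186.4, 578.9]
orientation: [1.969, 2.429, 0.029]
ft_force: [-0.4, -0.2, 0.2]
width: 58.5
```

```bash
python3 - <<'E'
from h import *
st();p,d,i=snap('wrist','w4')
for l,z in [('lid_bar',305),('knee_knob',130),('stamp_place',5)]:
    for r in nets.spot_point('wrist',l)[:2]: print(l,r,ray(i,r['position'],z).round(1))
p,d,i=snap('top','t4')
for l,z in [('lid_bar',305),('knee_knob',130)]:
    for r in nets.spot_point('top',l)[:2]: print(l,r,ray(i,r['position'],z).round(1))
cv2.imwrite('pics/v5.png',np.hstack([cv2.imread('pics/w4.png')[:,:520],cv2.resize(p[120:240,140:220],(280,420))]))
C=562.5*np.array([1,0,0])+np.array([0,192.4,0]);C=H-e*85;C[2]=0;print('box',C,'place',C-38*e)
plan([428,-228,260],down(0),22)
E
```

```text
t 11.47 tcp [529.8 186.4 578.9] rv [1.969 2.429 0.029] F [-0.4 -0.2  0.2] w 58.5 q [ 0.32  0.17  1.58 -0.    1.37  0.11]
lid_bar {'position': [383.0, 214.4], 'conf': 0.93} [607.9 202.3 305. ]
knee_knob {'position': [298.9, 67.1], 'conf': 0.74} [537. 301. 130.]
stamp_place {'position': [271.4, 152.7], 'conf': 0.72} [530.4 188.1   5. ]
box [563.50640011 192.95372557   0.        ] place [526.26926133 185.37774407   0.        ]
t 11.82 tcp [531.4 186.8 577.5] rv [1.97  2.431 0.025] F [ 0.3 -0.3 -0.5] w 60.2 q [ 0.32  0.17  1.58 -0.    1.37  0.11]
[-0.0175, -0.0088, 0.0143] [0.04, -0.05, 4.63]
[-0.0181, -0.0073, 0.0143] [0.04, -0.05, 4.63]
[-0.0186, -0.0058, 0.0143] [0.04, -0.05, 4.63]
[-0.019, -0.0043, 0.0143] [0.04, -0.05, 4.63]
[-0.0193, -0.0028, 0.0143] [0.04, -0.05, 4.63]
[-0.0195, -0.0012, 0.0144] [0.04, -0.05, 4.63]
[-0.0195, 0.0004, 0.0144] [0.04, -0.05, 4.64]
[-0.0194, 0.002, 0.0144] [0.04, -0.05, 4.63]
[-0.0191, 0.0036, 0.0144] [0.04, -0.05, 4.64]
[-0.0188, 0.0051, 0.0144] [0.04, -0.04, 4.63]
[-0.0183, 0.0066, 0.0144] [0.04, -0.05, 4.64]
[-0.0177, 0.0081, 0.0144] [0.04, -0.04, 4.63]
[-0.0169, 0.0095, 0.0144] [0.04, -0.04, 4.64]
[-0.0161, 0.0108, 0.0144] [0.04, -0.05, 4.63]
[-0.0152, 0.0121, 0.0145] [0.04, -0.04, 4.64]
[-0.0141, 0.0133, 0.0144] [0.03, -0.04, 4.63]
[-0.013, 0.0144, 0.0145] [0.04, -0.05, 4.64]
[-0.0118, 0.0154, 0.0145] [0.03, -0.04, 4.63]
[-0.0105, 0.0163, 0.0144] [0.04, -0.05, 4.64]
[-0.0091, 0.0172, 0.0145] [0.03, -0.04, 4.63]
[-0.0077, 0.0178, 0.0144] [0.04, -0.05, 4.64]
[-0.0062, 0.0185, 0.0144] [0.03, -0.04, 4.63]
end [ 428. -228.  260.]
```

View pics/v5.png

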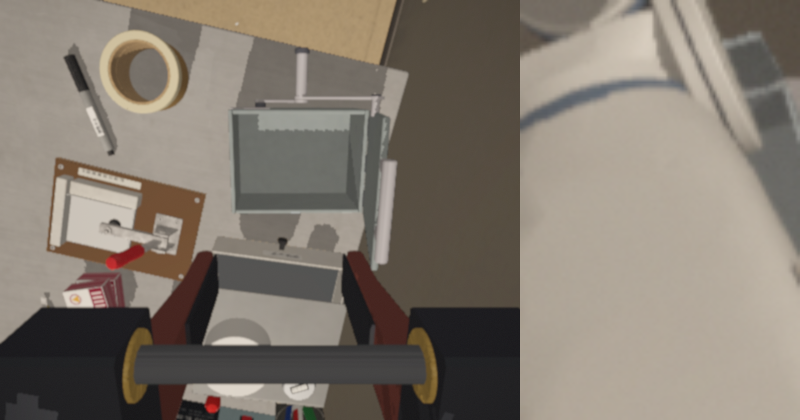

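Picture 5 shows the lid standing open by itself, with the knob from (301,50) to (301,100) and the box interior clear. Next is the stamp.

```bash
python3 - <<'E'
from h import *
p,d,i=load('w4');cs=[ray(i,c,95) for c in [(231,109),(368,109),(362,213),(234,214)]]
print(np.round(cs,0).tolist(),np.mean(cs,0))
plan([424,-228,330],down(90),15)
E
```

```text
[[470.0, 242.0, 95.0], [631.0, 275.0, 95.0], [659.0, 148.0, 95.0], [496.0, 113.0, 95.0]] [563.9249204  194.42923726  95.        ]
t 11.82 tcp [531.4 186.8 577.5] rv [1.97  2.431 0.025] F [ 0.3 -0.3 -0.5] w 60.2 q [ 0.32  0.17  1.58 -0.    1.37  0.11]
[-0.0256, -0.0131, 0.0162] [0.08, -0.01, 0.8]
[-0.0258, -0.0127, 0.0163] [0.08, -0.01, 0.8]
[-0.0259, -0.0123, 0.0163] [0.08, -0.01, 0.8]
[-0.0261, -0.0119, 0.0163] [0.08, -0.01, 0.8]
[-0.0262, -0.0115, 0.0163] [0.08, -0.01, 0.8]
[-0.0264, -0.0111, 0.0163] [0.08, -0.01, 0.79]
[-0.0266, -0.0107, 0.0164] [0.07, -0.01, 0.8]
[-0.0267, -0.0104, 0.0164] [0.08, -0.01, 0.79]
[-0.0268, -0.01, 0.0164] [0.07, -0.01, 0.8]
[-0.027, -0.0096, 0.0164] [0.08, -0.01, 0.79]
[-0.0271, -0.0091, 0.0164] [0.07, -0.01, 0.8]
[-0.0272, -0.0088, 0.0165] [0.08, -0.01, 0.79]
[-0.0273, -0.0083, 0.0165] [0.07, -0.01, 0.8]
[-0.0274, -0.008, 0.0164] [0.08, -0.0, 0.79]
[-0.0276, -0.0075, 0.0165] [0.07, -0.01, 0.8]
end [ 424. -228.  330.]
```

>>> {"api": "send_rows", "payload": {"rows": [{"offset": [-0.026,-0.013,0.016],"twist": [0.1,0,0.8]},{"offset": [-0.026,-0.013,0.016],"twist": [0.1,0,0.8]},{"offset": [-0.026,-0.012,0.016],"twist": [0.1,0,0.8]},{"offset": [-0.026,-0.012,0.016],"twist": [0.1,0,0.8]},{"offset": [-0.026,-0.012,0.016],"twist": [0.1,0,0.8]}], "gripper": 0.05}}

```text
t: 12.23
ee_pos: [502.5, 48.7, 495.4]
orientation: [2.051, 2.368, 0.025]
ft_force: [1.2, 0.7, 0.6]
width: 50.2
```

>>> {"api": "send_rows", "payload": {"rows": [{"offset": [-0.026,-0.011,0.016],"twist": [0.1,0,0.8]},{"offset": [-0.027,-0.011,0.016],"twist": [0.1,0,0.8]},{"offset": [-0.027,-0.01,0.016],"twist": [0.1,0,0.8]},{"offset": [-0.027,-0.01,0.016],"twist": [0.1,0,0.8]},{"offset": [-0.027,-0.01,0.016],"twist": [0.1,0,0.8]}]}}

```text
t: 12.65
ee_pos: [471.0, -97.3, 408.9]
orientation: [2.142, 2.297, 0.012]
ft_force: [0.6, -0.0, -0.5]
width: 50.5
```

>>> {"api": "send_rows", "payload": {"rows": [{"offset": [-0.027,-0.009,0.016],"twist": [0.1,0,0.8]},{"offset": [-0.027,-0.009,0.016],"twist": [0.1,0,0.8]},{"offset": [-0.027,-0.008,0.016],"twist": [0.1,0,0.8]},{"offset": [-0.027,-0.008,0.016],"twist": [0.1,0,0.8]},{"offset": [-0.027,-0.008,0.014],"twist": [0.1,0,0.8]}]}}

```text
t: 13.07
ee_pos: [437.6, -243.4, 323.6]
orientation: [-2.22, -2.21, -0.001]
ft_force: [0.2, 0.4, 0.2]
width: 49.8
```

```bash
python3 - <<'E'
from h import *
st();p,d,i=snap('wrist','w6')
for l,z in [('date_stamp',0),('glue_stick',0)]:
    for r in nets.spot_point('wrist',l)[:3]: print(l,r,ray(i,r['position'],z).round(1))
C=cloud(d,i);m=(abs(C[...,0]-428)<30)&(abs(C[...,1]+228)<30)&(C[...,2]>60)&(C[...,2]<100);q=C[m];print(q.mean(0),q.min(0),q.max(0),len(q))
z=np.percentile(q[:,2],90);q=q[q[:,2]>60];print(cv2.minEnclosingCircle(q[:,:2].astype(np.float32)))
E
```

```text
t 13.07 tcp [ 437.6 -243.4  323.6] rv [-2.22e+00 -2.21e+00 -1.00e-03] F [0.2 0.4 0.2] w 49.8 q [-0.53  0.36  1.96  0.    0.83 -0.53]
date_stamp {'position': [376.1, 167.6], 'conf': 0.79} [ 514.1 -217.4    0. ]
date_stamp {'position': [277.2, 183.7], 'conf': 0.72} [ 433.3 -230.5    0. ]
date_stamp {'position': [0.1, 304.8], 'conf': 0.59} [ 178.3 -343.1    0. ]
glue_stick {'position': [255.7, 74.8], 'conf': 0.79} [ 417.5 -145.6    0. ]
[ 433.88508736 -227.95645649   76.42889875] [ 421.71451073 -242.52408499   61.27634098] [ 445.70862116 -217.9116716    81.96238395] 1201
((433.9463806152344, -230.28793334960938), 12.648439407348633)
```

View pics/w6.png

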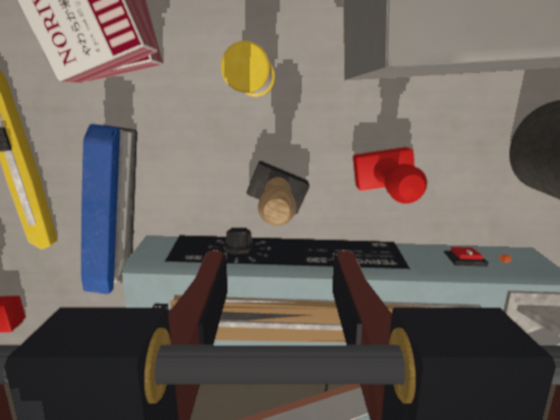

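Picture 6 confirms the wooden stamp at (277,185), with the glue stick at (248,68) and the red look-alike at (400,175), both clear of the jaws. I'll go down to it.

```bash
python3 - <<'E'
from h import *
plan([434,-230,236],down(90),5)
E
```

```text
t 13.22 tcp [ 437.3 -243.4  323.4] rv [-2.222 -2.206  0.   ] F [-1.   0.2  0.5] w 49.9 q [-0.53  0.36  1.96  0.    0.83 -0.53]
[0.0025, -0.0005, 0.0175] [-0.09, -0.09, -0.08]
[0.0026, -0.0006, 0.0175] [-0.09, -0.09, -0.08]
[0.0026, -0.0006, 0.0175] [-0.08, -0.08, -0.08]
[0.0026, -0.0006, 0.0175] [-0.09, -0.09, -0.08]
[0.0027, -0.0006, 0.0175] [-0.08, -0.08, -0.08]
end [ 434. -230.  236.]
```

>>> {"api": "send_rows", "payload": {"rows": [{"offset": [0.006,-0.0015,0.016],"twist": [0,0,0]},{"offset": [0.006,-0.0015,0.018],"twist": [0,0,0]},{"offset": [0.002,0,0.018],"twist": [0,0,0]},{"offset": [0,0,0.014],"twist": [0,0,0]},{"offset": [0,0,0],"twist": [0,0,0]}]}}

```text
t: 13.63
ee_pos: [439.7, -228.7, 256.5]
orientation: [-2.224, -2.209, -0.004]
ft_force: [-0.6, -0.3, -0.3]
width: 50.0
```

>>> {"api": "send_rows", "payload": {"rows": [{"offset": [0,-0.003,0.006],"twist": [0,0,0]},{"offset": [0,-0.003,0.008],"twist": [0,0,0]},{"offset": [-0.001,0,0.006],"twist": [0,0,0]},{"offset": [0,0,0],"twist": [0,0,0]},{"offset": [0,0,0],"twist": [0,0,0]}]}}

```text
t: 14.05
ee_pos: [436.1, -228.9, 236.7]
orientation: [-2.223, -2.215, -0.005]
ft_force: [-0.1, 0.2, 0.6]
width: 50.2
```

>>> {"api": "send_rows", "payload": {"rows": [{"offset": [0,0,0],"twist": [0,0,0]},{"offset": [0,0,0],"twist": [0,0,0]},{"offset": [0,0,0],"twist": [0,0,0]},{"offset": [0,0,0],"twist": [0,0,0]},{"offset": [0,0,0],"twist": [0,0,0]}], "gripper": 0.0}}

```text
t: 14.47
ee_pos: [436.6, -229.5, 238.2]
orientation: [-2.225, -2.216, -0.007]
ft_force: [0.1, 0.4, -1.3]
width: 22.5
```

>>> {"api": "send_rows", "payload": {"rows": [{"offset": [0,0,-0.02],"twist": [0,0,0]},{"offset": [0,0,-0.04],"twist": [0,0,0]},{"offset": [0,0,-0.041],"twist": [0,0,0]},{"offset": [0,0,-0.041],"twist": [0,0,0]},{"offset": [0,0,-0.041],"twist": [0,0,0]}]}}

```text
t: 14.88
ee_pos: [433.9, -229.0, 419.1]
orientation: [-2.212, -2.201, 0.002]
ft_force: [0.2, -1.0, -1.1]
width: 22.4
```

```bash
python3 - <<'E'
from h import *
plan([515,179,440],down(191.5),20)
E
```

```text
t 14.88 tcp [ 433.9 -229.   419.1] rv [-2.212e+00 -2.201e+00  2.000e-03] F [ 0.2 -1.  -1.1] w 22.4 q [-0.51  0.21  1.9   0.    1.05 -0.51]
[0.0204, 0.0039, -0.0008] [0.0, -0.07, -5.09]
[0.02, 0.0057, -0.0009] [0.0, -0.07, -5.09]
[0.0194, 0.0075, -0.0009] [0.0, -0.07, -5.09]
[0.0187, 0.0092, -0.0009] [0.0, -0.07, -5.09]
[0.0178, 0.0108, -0.0009] [0.0, -0.07, -5.09]
[0.0167, 0.0123, -0.0009] [0.0, -0.07, -5.09]
[0.0156, 0.0138, -0.001] [0.0, -0.07, -5.09]
[0.0143, 0.0151, -0.001] [0.0, -0.07, -5.09]
[0.0129, 0.0163, -0.001] [0.0, -0.07, -5.09]
[0.0114, 0.0174, -0.001] [0.0, -0.07, -5.09]
[0.0098, 0.0184, -0.001] [0.0, -0.07, -5.09]
[0.0081, 0.0191, -0.001] [0.0, -0.07, -5.09]
[0.0064, 0.0198, -0.001] [0.0, -0.07, -5.09]
[0.0046, 0.0203, -0.0011] [0.0, -0.07, -5.08]
[0.0028, 0.0206, -0.0011] [0.0, -0.06, -5.09]
[0.001, 0.0208, -0.001] [0.0, -0.06, -5.08]
[-0.0009, 0.0208, -0.0011] [0.01, -0.07, -5.09]
[-0.0027, 0.0206, -0.0011] [0.0, -0.06, -5.08]
[-0.0045, 0.0203, -0.001] [0.01, -0.07, -5.09]
[-0.0063, 0.0199, -0.001] [0.0, -0.06, -5.08]
end [515. 179. 440.]
```

>>> {"api": "send_rows", "payload": {"rows": [{"offset": [0.02,0.004,-0.002],"twist": [0,0,-5.1]},{"offset": [0.02,0.006,-0.002],"twist": [0,0,-5.1]},{"offset": [0.019,0.008,-0.002],"twist": [0,0,-5.1]},{"offset": [0.019,0.009,-0.002],"twist": [0,0,-5.1]},{"offset": [0.018,0.011,-0.002],"twist": [0,0,-5.1]}]}}

```text
t: 15.3
ee_pos: [456.0, -127.6, 442.7]
orientation: [1.668, 2.661, 0.008]
ft_force: [-0.0, 0.3, -0.3]
width: 22.8
```

>>> {"api": "send_rows", "payload": {"rows": [{"offset": [0.017,0.012,-0.001],"twist": [0,0,-5.1]},{"offset": [0.016,0.014,-0.001],"twist": [0,0,-5.1]},{"offset": [0.014,0.015,-0.001],"twist": [0,0,-5.1]},{"offset": [0.013,0.016,-0.001],"twist": [0,0,-5.1]},{"offset": [0.011,0.017,-0.001],"twist": [0,0,-5.1]}]}}

```text
t: 15.72
ee_pos: [472.6, -20.4, 449.3]
orientation: [1.005, 2.972, 0.008]
ft_force: [-0.2, 0.7, -0.5]
width: 22.3
```

>>> {"api": "send_rows", "payload": {"rows": [{"offset": [0.01,0.018,-0.001],"twist": [0,0,-5.1]},{"offset": [0.008,0.019,-0.001],"twist": [0,0,-5.1]},{"offset": [0.006,0.02,-0.001],"twist": [0,0,-5.1]},{"offset": [0.005,0.02,-0.001],"twist": [0,0,-5.1]},{"offset": [0.003,0.021,-0.001],"twist": [0,0,-5.1]}]}}

```text
t: 16.13
ee_pos: [486.8, 87.5, 455.0]
orientation: [0.289, 3.123, 0.006]
ft_force: [1.1, -0.3, -0.6]
width: 22.7
```

>>> {"api": "send_rows", "payload": {"rows": [{"offset": [0.001,0.021,-0.001],"twist": [0,0,-5.1]},{"offset": [-0.001,0.021,-0.001],"twist": [0,0,-5.1]},{"offset": [-0.003,0.021,-0.001],"twist": [0,0,-5.1]},{"offset": [-0.0045,0.018,0],"twist": [0,0,-5.1]},{"offset": [-0.006,0.01,0],"twist": [0,0,-5.1]}]}}

```text
t: 16.55
ee_pos: [501.1, 185.5, 458.6]
orientation: [-0.446, 3.105, 0.005]
ft_force: [0.4, -0.5, -0.4]
width: 22.5
```

```bash
python3 - <<'E'
from h import *
s=plan([522,179.3,365],down(191.5),5)
E
```

```text
t 16.55 tcp [501.1 185.5 458.6] rv [-0.446  3.105  0.005] F [ 0.4 -0.5 -0.4] w 22.5 q [ 0.33  0.23  1.78  0.    1.13 -1.52]
[-0.0036, -0.0024, 0.0187] [0.03, 0.06, 0.97]
[-0.0036, -0.0023, 0.0187] [0.03, 0.06, 0.97]
[-0.0037, -0.0023, 0.0188] [0.03, 0.06, 0.97]
[-0.0037, -0.0022, 0.0187] [0.02, 0.07, 0.96]
[-0.0038, -0.0021, 0.0188] [0.03, 0.06, 0.97]
end [522.  179.3 365. ]
```

>>> {"api": "send_rows", "payload": {"rows": [{"offset": [-0.0036,-0.0024,0.018],"twist": [0,0,1]},{"offset": [-0.0036,-0.0024,0.019],"twist": [0,0,1]},{"offset": [-0.0036,-0.0024,0.019],"twist": [0,0,1]},{"offset": [-0.0036,-0.002,0.018],"twist": [0,0,1]},{"offset": [-0.0036,-0.002,0.01],"twist": [0,0,1]}]}}

```text
t: 16.97
ee_pos: [522.8, 183.6, 375.0]
orientation: [-0.321, 3.113, 0.009]
ft_force: [-0.0, -0.1, -1.2]
width: 22.5
```

```bash
python3 - <<'E'
from h import *
p,d,i=snap('wrist','w7')
cv2.imwrite('pics/v7.png',p);q,f,j=snap('scene','s7')
cv2.imwrite('pics/v7.png',np.hstack([cv2.resize(p,(480,360)),cv2.resize(q[60:240,180:330],(300,360))]))
plan([522,179.3,260],down(191.5),8)
E
```

```text
t 17.07 tcp [523.  183.4 375.1] rv [-0.321  3.114  0.008] F [ 0.2  0.4 -0. ] w 22.6 q [ 0.32  0.36  1.81  0.    0.96 -1.46]
[0.0004, -0.0005, 0.0144] [0.03, 0.08, 0.04]
[0.0004, -0.0005, 0.0144] [0.03, 0.08, 0.04]
[0.0004, -0.0005, 0.0144] [0.03, 0.08, 0.03]
[0.0003, -0.0005, 0.0144] [0.03, 0.09, 0.04]
[0.0003, -0.0005, 0.0144] [0.03, 0.08, 0.03]
[0.0003, -0.0005, 0.0144] [0.03, 0.09, 0.04]
[0.0003, -0.0005, 0.0143] [0.03, 0.08, 0.03]
[0.0002, -0.0006, 0.0144] [0.02, 0.09, 0.04]
end [522.  179.3 260. ]
```

View pics/v7.png

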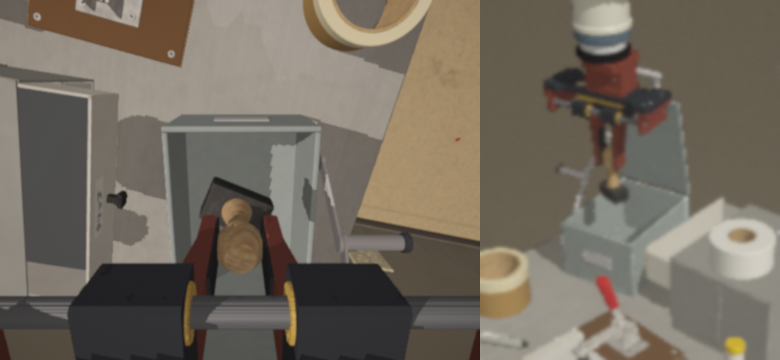

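```bash
python3 - <<'E'
from h import *
p,d,i=load('w7');s=560/480
C0=np.array([564,194,0])
for (u,v,z) in [(403*s,242*s,130),(375*s,243*s,130),(347*s,243*s,130),(322*s,160*s,85),(344*s,232*s,130),(163*s,127*s,95),(320*s,127*s,95)]:
    q=ray(i,(u,v),z);c=cloud(d,i)[int(v),int(u)];b=lambda q:np.array([(q-C0)@e,(q-C0)@yb,q[2]]).round(0);print((round(u),round(v)),'box(z assumed)',b(q),'depth',b(c))
# body: nearest depths
m=(d>0)&(d<160);c=cloud(d,i)[m];M=R.from_rotvec(ctrl.get_obs()['orientation']).as_matrix();t=(c-np.array(ctrl.get_obs()['ee_pos']))@M
print(t.min(0),t.max(0));
for a in range(-120,121,20):
    k=abs(t[:,1]-a)<10
    if k.sum()>5:print(a,k.sum(),'x max',np.percentile(t[k,0],98).round(0),'z',np.percentile(t[k,2],[2,98]).round(0))
E
```

```text
(470, 282) box(z assumed) [ -2. 126. 130.] depth [ -6. 122. 138.]
(438, 284) box(z assumed) [ -1. 104. 130.] depth [ -5. 100. 137.]
(405, 284) box(z assumed) [ -1.  83. 130.] depth [ -6.  79. 138.]
(376, 187) box(z assumed) [-56.  70.  85.] depth [-53.  74.  68.]
(401, 271) box(z assumed) [-10.  79. 130.] depth [ 54. 127.  -1.]
(190, 148) box(z assumed) [-85. -63.  95.] depth [-86. -63.  95.]
(373, 148) box(z assumed) [-86.  63.  95.] depth [-86.  63.  94.]
[-11.36662474 -74.19526337  76.89486768] [ 35.38506286  74.07471188 167.33423055]
-80 301 x max 8.0 z [ 98. 103.]
-60 1607 x max 30.0 z [84. 90.]
-40 5906 x max 34.0 z [78. 96.]
-20 14016 x max 34.0 z [ 78. 160.]
0 5815 x max 29.0 z [ 84. 165.]
20 14136 x max 34.0 z [ 78. 158.]
40 5719 x max 34.0 z [78. 96.]
60 1516 x max 30.0 z [84. 90.]
80 302 x max 8.0 z [ 98. 102.]
```

Picture 7 shows the stamp held upright over the box, the knob at (375,243) level with its expected 130 mm, and the way down clear.

>>> {"api": "send_rows", "payload": {"rows": [{"offset": [0.001,-0.001,0.01],"twist": [0,0,0]},{"offset": [0.001,-0.001,0.014],"twist": [0,0,0]},{"offset": [0.001,-0.001,0.014],"twist": [0,0,0]},{"offset": [0,0,0.014],"twist": [0,0,0]},{"offset": [0,0,0.014],"twist": [0,0,0]}]}}

```text
t: 17.48
ee_pos: [523.4, 180.4, 312.3]
orientation: [-0.322, 3.102, 0.012]
ft_force: [-0.2, -0.7, -0.7]
width: 22.6
```

>>> {"api": "send_rows", "payload": {"rows": [{"offset": [0,0,0.014],"twist": [0,0,0]},{"offset": [0,0,0.012],"twist": [0,0,0]},{"offset": [0,0,0.008],"twist": [0,0,0]},{"offset": [0,0,0.004],"twist": [0,0,0]},{"offset": [0,0,0],"twist": [0,0,0]}]}}

```text
t: 17.9
ee_pos: [523.9, 180.5, 272.7]
orientation: [-0.324, 3.1, 0.013]
ft_force: [0.0, 0.3, -0.2]
width: 22.5
```

>>> {"api": "send_rows", "payload": {"rows": [{"offset": [0.001,0,0.006],"twist": [0,0,0]},{"offset": [0.001,0,0.006],"twist": [0,0,0]},{"offset": [0,0,0.005],"twist": [0,0,0]},{"offset": [0,0,0.004],"twist": [0,0,0]},{"offset": [0,0,0.002],"twist": [0,0,0]}]}}

```text
t: 18.32
ee_pos: [523.3, 180.6, 250.2]
orientation: [-0.324, 3.096, 0.014]
ft_force: [-0.2, -0.4, -0.7]
width: 22.3
```

>>> {"api": "send_rows", "payload": {"rows": [{"offset": [0,0,0.002],"twist": [0,0,0]},{"offset": [0,0,0.0015],"twist": [0,0,0]},{"offset": [0,0,0.001],"twist": [0,0,0]},{"offset": [0,0,0.001],"twist": [0,0,0]},{"offset": [0,0,0],"twist": [0,0,0]}]}}

```text
t: 18.73
ee_pos: [523.6, 180.7, 243.8]
orientation: [-0.324, 3.096, 0.014]
ft_force: [-0.2, 0.2, -1.1]
width: 22.4
```

>>> {"api": "send_rows", "payload": {"rows": [{"offset": [0,0,0.001],"twist": [0,0,0]},{"offset": [0,0,0.001],"twist": [0,0,0]},{"offset": [0,0,0.001],"twist": [0,0,0]},{"offset": [0,0,0],"twist": [0,0,0]},{"offset": [0,0,0],"twist": [0,0,0]}]}}

```text
t: 19.15
ee_pos: [525.6, 180.9, 243.4]
orientation: [-0.323, 3.089, 0.015]
ft_force: [0.3, -0.8, -0.9]
width: 22.8
```

>>> {"api": "send_rows", "payload": {"rows": [{"offset": [0,0,0.0015],"twist": [0,0,0]},{"offset": [0,0,0.0015],"twist": [0,0,0]},{"offset": [0,0,0.0015],"twist": [0,0,0]},{"offset": [0,0,0.0015],"twist": [0,0,0]},{"offset": [0,0,0.0015],"twist": [0,0,0]}]}}

```text
t: 19.57
ee_pos: [529.4, 181.3, 242.7]
orientation: [-0.323, 3.078, 0.017]
ft_force: [-5.3, -2.4, 18.1]
width: 22.8
```

```bash
python3 - <<'E'
from h import *
o=st();M=R.from_rotvec(o['orientation']).as_matrix();print(M[:,2],o['moment'])
E
```

```text
t 19.57 tcp [529.4 181.3 242.7] rv [-0.323  3.078  0.017] F [-5.3 -2.4 18.1] w 22.8 q [ 0.31  0.56  1.88  0.    0.66 -1.47]
[ 0.04550383  0.01560195 -0.99884232] [-0.13921397  0.81428396  0.061061  ]
```

>>> {"api": "send_rows", "payload": {"rows": [{"offset": [0,0,-0.003],"twist": [0,0.5,0]},{"offset": [0.002,0,-0.002],"twist": [0,0.8,0]},{"offset": [0.002,0,0],"twist": [0,0.7,0]},{"offset": [0.001,0,0],"twist": [0,0.7,0]},{"offset": [0,0,0],"twist": [0,0,0]}]}}

```text
t: 19.98
ee_pos: [523.5, 180.0, 247.9]
orientation: [0.328, -3.12, -0.009]
ft_force: [0.2, -0.4, -1.1]
width: 22.9
```

```bash
python3 - <<'E'
from h import *
o=st();M=R.from_rotvec(o['orientation']).as_matrix();print(M[:,2],o['moment'])
E
```

```text
t 19.98 tcp [523.5 180.  247.9] rv [ 0.328 -3.12  -0.009] F [ 0.2 -0.4 -1.1] w 22.9 q [ 0.31  0.55  1.88  0.01  0.72 -1.48]
[-0.00493063  0.00502478 -0.99997522] [ 0.05989996  0.01555206 -0.00587542]
```

>>> {"api": "send_rows", "payload": {"rows": [{"offset": [0,0,0.0015],"twist": [0,0,0]},{"offset": [0,0,0.0015],"twist": [0,0,0]},{"offset": [0,0,0.001],"twist": [0,0,0]},{"offset": [0,0,0.0005],"twist": [0,0,0]},{"offset": [0,0,0],"twist": [0,0,0]}]}}

```text
t: 20.4
ee_pos: [523.6, 180.0, 243.2]
orientation: [0.328, -3.119, -0.008]
ft_force: [0.0, 0.9, 2.5]
width: 22.5
```

>>> {"api": "send_rows", "payload": {"rows": [{"offset": [0,0,0],"twist": [0,0,0]},{"offset": [0,0,0],"twist": [0,0,0]},{"offset": [0,0,0],"twist": [0,0,0]},{"offset": [0,0,0],"twist": [0,0,0]},{"offset": [0,0,0],"twist": [0,0,0]}], "gripper": 0.045}}

```text
t: 20.82
ee_pos: [523.7, 180.0, 242.7]
orientation: [0.328, -3.12, -0.008]
ft_force: [0.1, 0.1, -0.9]
width: 44.8
```

>>> {"api": "send_rows", "payload": {"rows": [{"offset": [0,0,-0.01],"twist": [0,0,0]},{"offset": [0,0,-0.02],"twist": [0,0,0]},{"offset": [0,0,-0.03],"twist": [0,0,0]},{"offset": [0,0,-0.03],"twist": [0,0,0]},{"offset": [0,0,-0.03],"twist": [0,0,0]}]}}

```text
t: 21.23
ee_pos: [522.1, 178.8, 361.7]
orientation: [0.327, -3.104, -0.003]
ft_force: [1.0, 0.1, -0.5]
width: 45.1
```

```bash
python3 - <<'E'
from h import *
st();p,d,i=snap('wrist','w8')
q,f,j=snap('scene','s8')
cv2.imwrite('pics/v8.png',np.hstack([cv2.resize(p,(480,360)),cv2.resize(q[60:240,180:330],(300,360))]))
for r in nets.spot_point('wrist','knee_knob')[:2]: print(r,ray(i,r['position'],130))
for r in nets.spot_point('wrist','date_stamp')[:2]: print(r,ray(i,r['position'],5))
E
```

```text
t 21.23 tcp [522.1 178.8 361.7] rv [ 3.270e-01 -3.104e+00 -3.000e-03] F [ 1.   0.1 -0.5] w 45.1 q [ 0.31  0.38  1.82  0.01  0.96 -1.48]
{'position': [464.0, 307.5], 'conf': 0.98} [540.06874055 303.3905687  130.        ]
{'position': [276.1, 196.3], 'conf': 0.75} [522.98638551 176.80007803   5.        ]
```

View pics/v8.png

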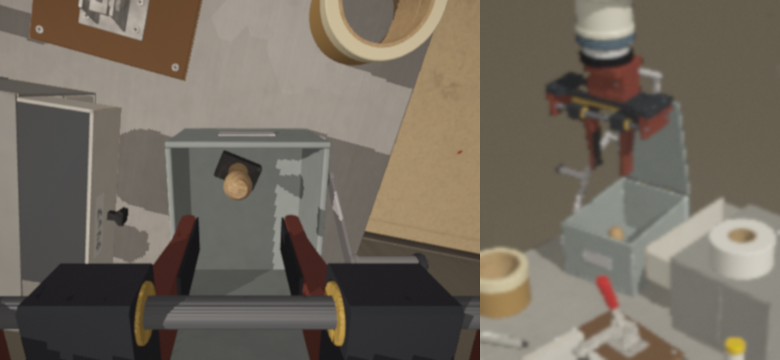

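Picture 8 shows the stamp standing upright in the box at (238,175), free of the gripper, with the lid still open. Next I'll close the fingers and move over the knob.

>>> {"api": "send_rows", "payload": {"rows": [{"offset": [0,0,-0.02],"twist": [0,0,0]},{"offset": [0,0,-0.02],"twist": [0,0,0]},{"offset": [0,0,-0.02],"twist": [0,0,2]},{"offset": [0,0,-0.01],"twist": [0,0,4]},{"offset": [0,0,0],"twist": [0,0,5]}], "gripper": 0.0}}

```text
t: 21.85
ee_pos: [521.2, 178.1, 426.7]
orientation: [0.02, -3.11, 0.006]
ft_force: [0.6, -0.6, 0.6]
width: 15.1
```

```bash
python3 - <<'E'
from h import *
s=plan([536.5,304.9,400],down(101.5),15)
E
```

```text
t 21.85 tcp [521.2 178.1 426.7] rv [ 0.02  -3.11   0.006] F [ 0.6 -0.6  0.6] w 15.1 q [ 0.31  0.29  1.77  0.01  1.11 -1.28]
[-0.0012, 0.0084, 0.0017] [-0.1, -0.09, 5.28]
[-0.0004, 0.0085, 0.0017] [-0.1, -0.09, 5.28]
[0.0004, 0.0085, 0.0017] [-0.1, -0.09, 5.28]
[0.0012, 0.0084, 0.0018] [-0.09, -0.09, 5.28]
[0.0019, 0.0083, 0.0018] [-0.1, -0.09, 5.28]
[0.0027, 0.0081, 0.0018] [-0.1, -0.09, 5.28]
[0.0034, 0.0078, 0.0018] [-0.1, -0.1, 5.29]
[0.0042, 0.0074, 0.0018] [-0.09, -0.09, 5.28]
[0.0048, 0.007, 0.0018] [-0.1, -0.1, 5.29]
[0.0055, 0.0066, 0.0018] [-0.09, -0.09, 5.28]
[0.006, 0.006, 0.0018] [-0.1, -0.1, 5.29]
[0.0066, 0.0054, 0.0018] [-0.09, -0.09, 5.28]
[0.007, 0.0048, 0.0018] [-0.1, -0.1, 5.29]
[0.0075, 0.0042, 0.0018] [-0.09, -0.09, 5.28]
[0.0078, 0.0034, 0.0017] [-0.1, -0.1, 5.29]
end [536.5 304.9 400. ]
```

>>> {"api": "send_rows", "payload": {"rows": [{"offset": [-0.001,0.0085,0],"twist": [-0.1,-0.1,5.3]},{"offset": [0,0.0085,0],"twist": [-0.1,-0.1,5.3]},{"offset": [0,0.0085,0],"twist": [-0.1,-0.1,5.3]},{"offset": [0.001,0.0085,0],"twist": [-0.1,-0.1,5.3]},{"offset": [0.002,0.008,0],"twist": [-0.1,-0.1,5.3]}]}}

```text
t: 22.27
ee_pos: [525.0, 219.5, 419.5]
orientation: [-0.732, -3.022, 0.015]
ft_force: [-0.5, -0.3, -0.1]
width: 0.6
```

>>> {"api": "send_rows", "payload": {"rows": [{"offset": [0.003,0.008,0],"twist": [-0.1,-0.1,5.3]},{"offset": [0.0035,0.008,0],"twist": [-0.1,-0.1,5.3]},{"offset": [0.004,0.0075,0],"twist": [-0.1,-0.1,5.3]},{"offset": [0.005,0.007,0],"twist": [-0.1,-0.1,5.3]},{"offset": [0.0055,0.0065,0.002],"twist": [-0.1,-0.1,5.3]}]}}

```text
t: 22.68
ee_pos: [529.5, 263.0, 407.8]
orientation: [-1.44, -2.76, 0.036]
ft_force: [-0.7, 0.5, -0.5]
width: 0.4
```

>>> {"api": "send_rows", "payload": {"rows": [{"offset": [0.006,0.006,0.004],"twist": [-0.1,-0.1,5.3]},{"offset": [0.0065,0.0055,0.005],"twist": [-0.1,-0.1,5.3]},{"offset": [0.007,0.005,0.005],"twist": [-0.1,-0.1,5.3]},{"offset": [0.007,0.004,0.004],"twist": [-0.1,-0.1,4]},{"offset": [0.006,0.003,0.002],"twist": [0,0,2]}]}}

```text
t: 23.1
ee_pos: [534.5, 303.5, 376.7]
orientation: [-1.971, -2.42, 0.062]
ft_force: [-0.1, 0.3, 0.4]
width: 0.6
```

```bash
python3 - <<'E'
from h import *
st();p,d,i=snap('wrist','w9')
C0=np.array([564,194,0])
for r in nets.spot_point('wrist','knee_knob')[:2]: q=ray(i,r['position'],130);print(r,q,(q-C0)@e,(q-C0)@yb)
q,f,j=snap('scene','s9')
cv2.imwrite('pics/v9.png',np.hstack([cv2.resize(p,(480,360)),cv2.resize(q[60:240,180:330],(300,360))]))
s=plan([536.5,304.9,328],down(101.5),5)
E
```

```text
t 23.1 tcp [534.5 303.5 376.7] rv [-1.971 -2.42   0.062] F [-0.1  0.3  0.4] w 0.6 q [0.5  0.45 1.66 0.   1.08 0.29]
{'position': [267.0, 285.6], 'conf': 0.67} [524.24254432 255.74805905 130.        ] -26.648730028045364 68.43481033792426
{'position': [261.2, 292.2], 'conf': 0.67} [521.35736544 249.94074667 130.        ] -30.633779963983432 63.319293631183356
t 23.25 tcp [534.6 303.3 377.4] rv [-1.964 -2.426  0.062] F [0.7 0.1 0.4] w 0.2 q [0.5  0.45 1.66 0.   1.08 0.29]
[0.0003, 0.0009, 0.0098] [-0.49, 0.11, 0.1]
[0.0003, 0.0008, 0.0099] [-0.49, 0.12, 0.1]
[0.0003, 0.0007, 0.0099] [-0.49, 0.11, 0.1]
[0.0003, 0.0006, 0.0098] [-0.49, 0.12, 0.1]
[0.0002, 0.0004, 0.0099] [-0.49, 0.11, 0.1]
end [536.5 304.9 328. ]
```

View pics/v9.png

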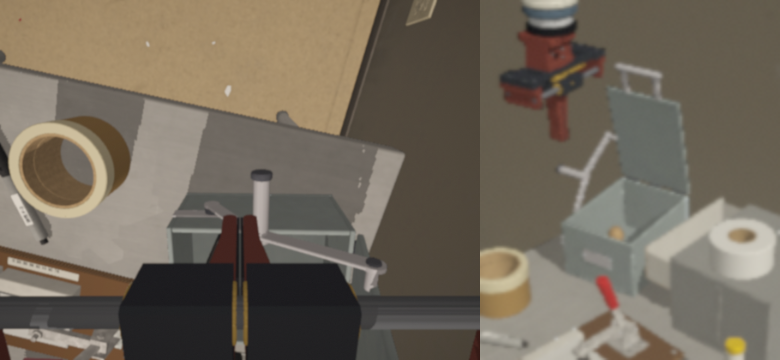

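```bash
python3 - <<'E'
from h import *
p,d,i=load('w9');s=560/480;C0=np.array([564,194,0]);c=cloud(d,i)
for u,v in [(261,177),(261,190),(261,205),(261,220)]:
    u*=s;v*=s;q=ray(i,(u,v),136);w=c[int(v),int(u)];print((int(u),int(v)),'ray',q.round(0),'box',round((q-C0)@e,1),round((q-C0)@yb,1),'depth box',round((w-C0)@e,1),round((w-C0)@yb,1),w[2].round(1))
E
```

```text
(304, 206) ray [536. 317. 136.] box -2.8 126.3 depth box -3.2 127.7 139.6
(304, 221) ray [538. 308. 136.] box -2.6 116.5 depth box -3.0 117.3 137.1
(304, 239) ray [541. 296. 136.] box -2.3 104.9 depth box -2.7 105.8 138.0
(304, 256) ray [543. 285. 136.] box -2.1 93.0 depth box -2.5 94.3 138.0
```

>>> {"api": "send_rows", "payload": {"rows": [{"offset": [0.0005,0.001,0.012],"twist": [-0.5,0.1,0.1]},{"offset": [0.0005,0.001,0.012],"twist": [-0.5,0.1,0.1]},{"offset": [0,0.001,0.012],"twist": [-0.5,0.1,0.1]},{"offset": [0,0.001,0.008],"twist": [-0.5,0.1,0.1]},{"offset": [0,0,0],"twist": [-0.5,0,0]}]}}

```text
t: 23.67
ee_pos: [536.6, 302.3, 330.4]
orientation: [1.975, 2.439, -0.004]
ft_force: [-0.3, -0.5, 0.4]
width: 0.4
```

```bash
cat >> h.py <<'E'
def tip():
    o=st();M=R.from_rotvec(o['orientation']).as_matrix();t=np.array(o['ee_pos'])+M[:,2]*182-[564,194,0]
    F=np.array(o['ft_force']);print('tip box',(t@e).round(1),(t@yb).round(1),t[2].round(1),'F box x %.1f z %.1f'%(F@e,F[2]),'tilt',(M[:,2]@e).round(3),(M[:,2]@yb).round(3))
E
python3 -c "
from h import *
tip()"
```

```text
t 23.67 tcp [536.6 302.3 330.4] rv [ 1.975  2.439 -0.004] F [-0.3 -0.5  0.4] w 0.4 q [ 0.49  0.5   1.7  -0.    0.94  0.29]
tip box -5.3 110.9 148.4 F box x -0.4 z 0.4 tilt 0.0 -0.004
```

>>> {"api": "send_rows", "payload": {"rows": [{"offset": [0.002,0.001,0.003],"twist": [0,0,0]},{"offset": [0,0,0.002],"twist": [0,0,0]},{"offset": [0,0,0.002],"twist": [0,0,0]},{"offset": [0,0,0.0015],"twist": [0,0,0]},{"offset": [0,0,0.0015],"twist": [0,0,0]}]}}

```text
t: 24.08
ee_pos: [537.3, 303.6, 320.8]
orientation: [1.972, 2.441, -0.004]
ft_force: [-0.6, 0.2, 0.9]
width: 0.6
```

>>> {"api": "send_rows", "payload": {"rows": [{"offset": [0,0.0003,0.001],"twist": [0,0,0]},{"offset": [0,0.0003,0.001],"twist": [0,0,0]},{"offset": [0,0.0003,0.001],"twist": [0,0,0]},{"offset": [0,0.0003,0.001],"twist": [0,0,0]},{"offset": [0,0,0],"twist": [0,0,0]}]}}

```text
t: 24.5
ee_pos: [538.6, 303.9, 318.7]
orientation: [1.971, 2.441, -0.003]
ft_force: [-1.8, -0.1, 2.0]
width: 0.8
```

```bash
python3 -c "
from h import *
tip()"
```

```text
t 24.5 tcp [538.6 303.9 318.7] rv [ 1.971  2.441 -0.003] F [-1.8 -0.1  2. ] w 0.8 q [ 0.5   0.52  1.7  -0.01  0.92  0.29]
tip box -2.8 112.1 136.7 F box x -1.8 z 2.0 tilt 0.001 -0.004
```

>>> {"api": "send_rows", "payload": {"rows": [{"offset": [0,0.001,0.0015],"twist": [0,0,0]},{"offset": [0,0.001,0.0015],"twist": [0,0,0]},{"offset": [0,0.001,0.0015],"twist": [0,0,0]},{"offset": [0,0.001,0.0015],"twist": [0,0,0]},{"offset": [0,0.001,0.0015],"twist": [0,0,0]}]}}

```text
t: 24.92
ee_pos: [543.6, 305.0, 311.0]
orientation: [1.971, 2.442, -0.002]
ft_force: [-1.1, 0.5, 1.0]
width: 0.7
```

```bash
python3 -c "
from h import *
tip()"
```

```text
t 24.92 tcp [543.6 305.  311. ] rv [ 1.971e+00  2.442e+00 -2.000e-03] F [-1.1  0.5  1. ] w 0.7 q [ 0.49  0.54  1.69 -0.    0.91  0.28]
tip box 2.4 112.2 129.0 F box x -1.0 z 1.0 tilt 0.001 -0.004
```

>>> {"api": "send_rows", "payload": {"rows": [{"offset": [0,0.001,0.0015],"twist": [0,0,0]},{"offset": [0,0.001,0.0015],"twist": [0,0,0]},{"offset": [0,0.001,0.0015],"twist": [0,0,0]},{"offset": [0,0.001,0.0015],"twist": [0,0,0]},{"offset": [0,0.001,0.0015],"twist": [0,0,0]}]}}

```text
t: 25.33
ee_pos: [549.4, 306.3, 301.6]
orientation: [1.971, 2.441, -0.002]
ft_force: [0.2, -0.6, -0.7]
width: 0.6
```

```bash
python3 -c "
from h import *
tip()"
```

```text
t 25.33 tcp [549.4 306.3 301.6] rv [ 1.971e+00  2.441e+00 -2.000e-03] F [ 0.2 -0.6 -0.7] w 0.6 q [ 0.49  0.56  1.69 -0.01  0.9   0.28]
tip box 8.4 112.3 119.6 F box x 0.1 z -0.7 tilt 0.002 -0.004
```

```bash
python3 - <<'E'
from h import *
q,f,j=snap('scene','s10');p,d,i=snap('wrist','w10')
cv2.imwrite('pics/v10.png',np.hstack([cv2.resize(p,(480,360)),cv2.resize(q[60:240,180:330],(300,360))]))
tip()
E
```

```text
t 25.43 tcp [549.4 306.3 301.5] rv [ 1.971e+00  2.442e+00 -2.000e-03] F [0.  0.1 0.5] w 0.7 q [ 0.49  0.56  1.69 -0.01  0.9   0.28]
tip box 8.3 112.2 119.5 F box x 0.1 z 0.5 tilt 0.001 -0.004
```

View pics/v10.png

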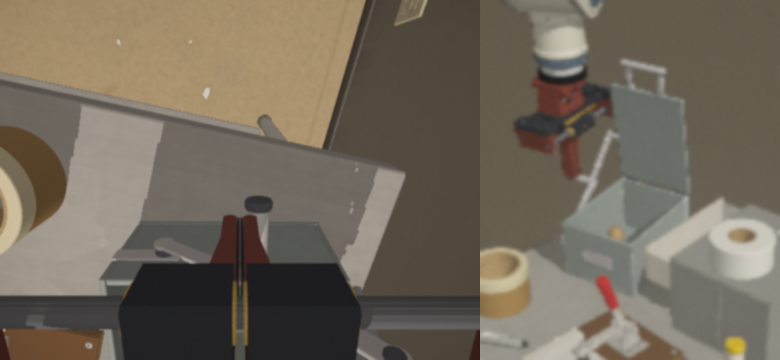

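Picture 10 shows the brace almost straight, with the knob cap at (258,203), a little ahead of the fingers. I'll keep pushing ahead and down, gently.

>>> {"api": "send_rows", "payload": {"rows": [{"offset": [0,0.002,0.0005],"twist": [0,0,0]},{"offset": [0,0.002,0.0008],"twist": [0,0,0]},{"offset": [0,0.0015,0.0012],"twist": [0,0,0]},{"offset": [0,0.001,0.0015],"twist": [0,0,0]},{"offset": [0,0.001,0.0015],"twist": [0,0,0]}]}}

```text
t: 25.85
ee_pos: [557.7, 308.1, 296.0]
orientation: [1.971, 2.441, -0.0]
ft_force: [0.1, -0.4, -0.1]
width: 0.8
```

```bash
python3 -c "
from h import *
tip()"
```

```text
t 25.85 tcp [557.7 308.1 296. ] rv [ 1.971  2.441 -0.   ] F [ 0.1 -0.4 -0.1] w 0.8 q [ 0.49  0.57  1.67 -0.01  0.9   0.28]
tip box 17.0 112.5 114.0 F box x -0.0 z -0.1 tilt 0.003 -0.003
```

```bash
python3 - <<'E'
from h import *
q,f,j=snap('scene','s11');print('bar',nets.spot_point('scene','lid_bar')[:2])
p,d,i=snap('wrist','w11');c=cloud(d,i)-[564,194,0]
X,Y,Z=c@e,c@yb,c[...,2]
m=(Y>112)&(Y<132)&(Z>20)&(Z<200)&(abs(X)<80)&(d>120);k=c[m];print(m.sum(),'knob',np.median(X[m]),np.median(Y[m]),np.percentile(Z[m],[5,50,95]))
tip()
cv2.imwrite('pics/v11.png',np.hstack([cv2.resize(p,(480,360)),cv2.resize(q[60:240,180:330],(300,360))]))
E
```

```text
bar [{'position': [255.4, 103.7], 'conf': 0.83}, {'position': [244.9, 192.0], 'conf': 0.68}]
4001 knob 18.414328696392786 123.33592456554527 [ 88.5635059  139.8502063  166.86735717]
t 26.0 tcp [557.5 308.  295.9] rv [ 1.971e+00  2.441e+00 -1.000e-03] F [0.9 0.6 1. ] w 0.6 q [ 0.49  0.57  1.67 -0.01  0.9   0.28]
tip box 16.8 112.4 113.9 F box x 1.0 z 1.0 tilt 0.002 -0.004
```

View pics/v11.png

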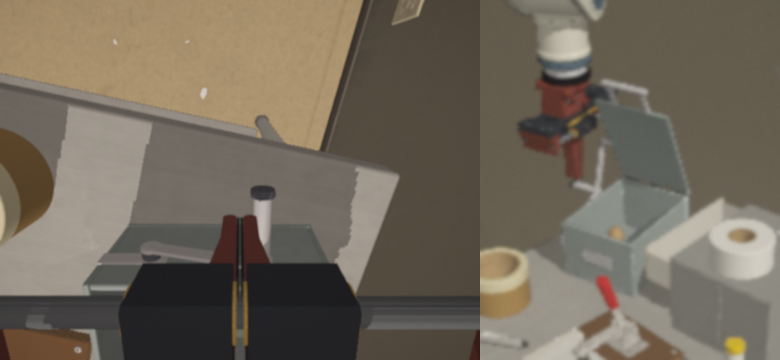

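Picture 11 shows the brace folding past straight, with the knob cap at (262,192), and the lid coming down. I'll back out to the left and up, and let it close.

>>> {"api": "send_rows", "payload": {"rows": [{"offset": [0.005,-0.002,-0.01],"twist": [0,0,0]},{"offset": [0.015,-0.005,-0.01],"twist": [0,0,0]},{"offset": [0.02,-0.005,-0.015],"twist": [0,0,0]},{"offset": [0.02,-0.005,-0.015],"twist": [0,0,0]},{"offset": [0.02,0,-0.02],"twist": [0,0,0]}]}}

```text
t: 26.42
ee_pos: [520.7, 384.0, 366.7]
orientation: [1.98, 2.438, -0.014]
ft_force: [0.8, -0.3, 0.8]
width: 0.2
```

>>> {"api": "send_rows", "payload": {"rows": [{"offset": [0,0,-0.02],"twist": [0,0,0]},{"offset": [0,0,-0.02],"twist": [0,0,0]},{"offset": [0,0,-0.02],"twist": [0,0,0]},{"offset": [0,0,-0.02],"twist": [0,0,0]},{"offset": [0,0,0],"twist": [0,0,0]}]}}

```text
t: 26.83
ee_pos: [514.4, 394.8, 461.6]
orientation: [1.969, 2.445, 0.006]
ft_force: [0.6, -0.6, 0.7]
width: 0.3
```

>>> {"api": "send_rows", "payload": {"rows": [{"offset": [0,0,0],"twist": [0,0,0]},{"offset": [0,0,0],"twist": [0,0,0]},{"offset": [0,0,0],"twist": [0,0,0]},{"offset": [0,0,0],"twist": [0,0,0]},{"offset": [0,0,0],"twist": [0,0,0]}]}}

```text
t: 27.25
ee_pos: [511.5, 396.4, 461.7]
orientation: [1.967, 2.448, 0.006]
ft_force: [0.3, 0.6, -0.6]
width: 0.8
```

>>> {"api": "send_rows", "payload": {"rows": [{"offset": [0,0,0],"twist": [0,0,0]},{"offset": [0,0,0],"twist": [0,0,0]},{"offset": [0,0,0],"twist": [0,0,0]},{"offset": [0,0,0],"twist": [0,0,0]},{"offset": [0,0,0],"twist": [0,0,0]}]}}

```text
t: 27.67
ee_pos: [511.6, 395.9, 458.3]
orientation: [1.969, 2.448, -0.003]
ft_force: [-0.2, -0.8, 0.1]
width: 0.3
```

>>> {"api": "send_rows", "payload": {"rows": [{"offset": [0,0,0],"twist": [0,0,0]},{"offset": [0,0,0],"twist": [0,0,0]},{"offset": [0,0,0],"twist": [0,0,0]},{"offset": [0,0,0],"twist": [0,0,0]},{"offset": [0,0,0],"twist": [0,0,0]}]}}

```text
t: 28.08
ee_pos: [511.8, 395.7, 458.2]
orientation: [1.969, 2.447, -0.003]
ft_force: [0.0, -0.1, 0.6]
width: 0.3
```

>>> {"api": "send_rows", "payload": {"rows": [{"offset": [0,0,0],"twist": [0,0,0]},{"offset": [0,0,0],"twist": [0,0,0]},{"offset": [0,0,0],"twist": [0,0,0]},{"offset": [0,0,0],"twist": [0,0,0]},{"offset": [0,0,0],"twist": [0,0,0]}]}}

```text
t: 28.5
ee_pos: [511.8, 395.8, 458.5]
orientation: [1.969, 2.447, -0.002]
ft_force: [-0.4, 0.3, 0.3]
width: 0.6
```

```bash
python3 - <<'E'
from h import *
st();q,f,j=snap('scene','s12');p,d,i=snap('wrist','w12')
g=nets.spot_point('scene','glue_stick')[:1];print(g,'was [305.2,259.8]')
c=cloud(f,j);B=c-[564,194,0];X,Y,Z=B@e,B@yb,B[...,2]
for x0 in (-70,-40,0,40,70):
    m=(abs(X-x0)<8)&(abs(Y)<50)&(Z>60)&(Z<200);print(x0,m.sum(),np.median(Z[m]).round(1))
m=(abs(X+125)<9)&(abs(Y)<45)&(Z>70)&(Z<200);print('bar',m.sum(),np.median(Z[m]))
cv2.imwrite('pics/v12.png',np.hstack([cv2.resize(p,(480,360)),cv2.resize(q[100:280,190:340],(300,360))]))
E
```

```text
t 28.5 tcp [511.8 395.8 458.5] rv [ 1.969e+00  2.447e+00 -2.000e-03] F [-0.4  0.3  0.3] w 0.6 q [ 0.64  0.4   1.53 -0.    1.21  0.42]
[{'position': [302.2, 262.0], 'conf': 0.81}] was [305.2,259.8]
-70 90 104.6
-40 83 104.9
0 86 104.5
40 72 104.7
70 73 104.8
bar 85 104.19407093140876
```

View pics/v12.png

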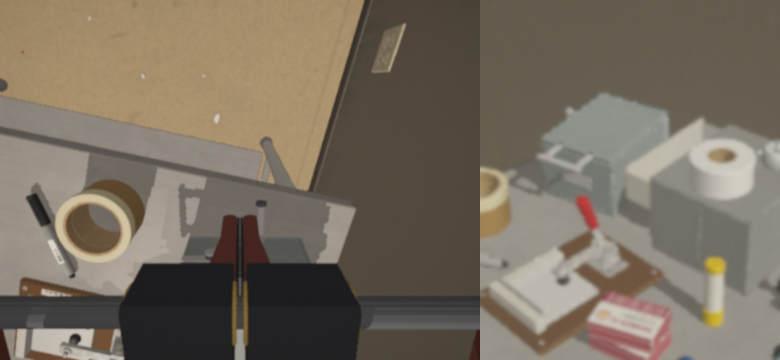

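Picture 12 shows the lid shut and the glue stick upright at (714,290). The lid reads level at 104.5–104.9 mm along its length and the bar is at 104 mm, the same as at the start. I'm handing the job in.

```bash
python3 -c "
from h import *
print(ctrl.close_job())"
```

```text
the job is handed in; nothing more can be done
None
```

The date stamp is in the supply box, the lid has closed over it, and the job was handed in at about 28.5 s of the 67 s allowed.

- **Lid:** I raised it by the bar until the force climbed from about 3 N to 9 N, at a lid angle of roughly 1.49 rad. I then eased it back until the brace carried it, and it stayed open after I let go.
- **Stamp:** It was upright, free of the gripper and about 40 mm in front of the box centre when I last saw it, before the lid shut. Its first touchdown came with the tool tilted about 2.7° and pressed with about 18 N. I lifted it, straightened it and set it down again at about 2.5 N before letting go.
- **Knob:** The brace folded with a press reading no more than about 3 N, less than the 5 N described. I then backed away and the lid sank shut.
- **Last checks:** The lid reads level at 104.5–104.9 mm and the bar is at 104 mm, the same as at the start. The gripper is clear of everything.
- **Glue stick:** It is standing in the last picture. The detector put it about 3 pixels from its first reading, which I took as detector noise because the arm never touched it.

Two detector readings were wrong and I did not use them. One was for the knob while the fingers hid it. The other was a second, weaker match for the bar while the lid was closing.

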